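Lock the stop screw of a soundbox test gauge with its jam nut

TASK

The stop screw on the green gauge is set right and must not turn: lower the loose holding bar gently over the screw's flat head, with its tail between the two steel pins, and leave it lying flat there. Then turn the brass jam nut clockwise (seen from above) by the black post on its lever until it is firmly tight by feel, but do not over-tighten it and squash the spring washer. Let go, leave the bar on, and leave the other parts on the counter alone.

Things in the scene. Friction and masses are not known exactly. Their poses are not given: they have to be found in the camera images.
- gauge: Green gauge base screwed to the counter: plate 165 x 84 x 14 mm. Origin on the counter (z = 0) under the axis of the vertical stop screw; its x axis points from the screw to the saddle. The plate runs from 47 mm behind to 118 mm ahead of the origin along x.
- seat (a point): Point on the screw's axis 57 mm above the counter where the underside of the holding bar rests, on the screw's round steel collar (30 mm across). x axis towards the saddle. Above it stands the screw's flat head, a blade 48 mm long along x (to within 0.04 rad), 5 mm thick, 12 mm tall, with a rounded top edge. Unheld, the screw turns with the tightened nut at about 2 N on the post.
- saddle (a point): Middle of the top (57 mm above the counter) of the green saddle block 24 x 46 mm, 90 mm from the screw's axis along the gauge's x. Two upright steel pins, 11 mm across, round-topped and 21.5 mm tall, stand on it 13.5 mm to either side in y, leaving 16 mm between them for the 12 mm tail of the bar.
- key: The loose steel holding bar, 0.2 kg, with a red grip fin. Origin: centre of its slot, on the flat underside; z up. Head 68 mm (x) x 30 mm (y), 14 mm thick, with an upright through slot 52 mm (x) x 8 mm (y). Tail 12 mm wide, 14 mm thick, along +x to 114 mm from the origin. Fitted: origin at seat, x axis along the gauge's x axis, underside on collar and saddle.
- key_grip (a point): Grip point of the bar in its red fin, on the bar's x axis 46 mm from its origin and 42 mm above its underside. The fin is 34 mm long (x), 12 mm thick (y), and rises from 14 to 64 mm above the underside.
- post (a point): Point 68 mm above the counter on the axis of the upright black post at the end of the nut's lever, 85 mm from the screw's axis. Post 14 mm across, rising from the lever (12 mm wide, top 46 mm above the counter) to 89 mm. It starts on the side away from the saddle, or beside it, and goes round the screw's axis clockwise seen from above.
- screw (a joint): Angle of the stop screw from its right setting, rad, positive clockwise from above. Must stay within 0.3 rad of zero (the fitted bar has about 0.1 rad of play).
- washer (a joint): How far the copper spring washer under the nut is squeezed, m: 0 until the nut meets it, 1 mm per rad of further turning. 0.13 mm and more is tight, over 0.6 mm is squashed. Too small to read off reliably; go by the force.
- soundbox: Bystander: dark bakelite soundbox back, a disc 72 mm across and 22 mm high. Origin: centre of its underside.
- pivot: Bystander: nickel tone arm pivot, 48 mm across the foot, 46 mm high. Origin: centre of its underside.
- stay: Bystander: mahogany lid stay with brass ends, 142 x 22 x 14 mm lying flat, long along x. Origin: centre of its underside.
- nut_top (a point): Centre of the top of the brass jam nut (36 mm over flats), on the screw's axis 52 mm above the counter. The nut first spins free, under 1 N at the post, for 0.25 to 0.8 rad, which cannot be seen beforehand; then it meets the spring washer: the push read at rest jumps to 5 N and rises 1.2 N per 0.1 rad (up to 2 N more on the move). Tight from 7 N, washer squashed at 12 N: stop at 9 to 9.5 N.
Mind the look-alikes: they are no part of the job. Of the things like the gauge, leave any that is purple or red; of the rest the larger one is meant.

How it is judged:
By the outcome, as a careful person would: the job done as asked, in the order asked, and still so for the second after the job is handed in, with the robot touching nothing.
It also fails if it takes over 72 s, if anything falls off the work surface, if the arm or the gripper's body presses on something with over 40 N, if the wrist force passes 120 N, or if a joint passes its speed limit or range.

ROBOT

A 6-joint arm with a two-finger parallel gripper is mounted at the origin on the work surface. World frame = base frame: x ahead of the robot, y to its left, z up, the work surface at z = 0. Lengths are in m, angles in rad, forces in N, time in s.
With the tool pointing down it reaches from about 0.35 to 0.85 m from the base axis. Payload 8.1 kg.
Tool frame: the origin (TCP) lies at the very end of the fingers, on their centre line; the grasp point (between the pads) lies 19 mm behind it (grasp_offset is the distance from the TCP to the grasp point, in m); z points along the fingers, y is the direction in which the jaws open and shut (so a half turn about z gives the same grasp; the last joint's range is limited). The gripper opens to 93 mm and grips with 3 to 60 N. Pads are 15 mm wide; open, the fingers measure 128 mm over their backs; the gripper's body (75 mm by 188 mm) begins 65 mm behind the grasp point.
Start: joints at [1.039, 0.13, 1.488, -0, 1.523, -0.085], TCP at [0.259, 0.541, 0.219] pointing down, gripper open.
Joint ranges: [-2.96, 2.96], [-0.89, 2.26], [0.02, 2.5], [-1.34, 4.48], [0, 2.73], [-2.66, 2.66]. Speed limits (rad/s): [2.39, 2.39, 2.79, 3.14, 3.14, 3.14].

INTERFACE

Orientations are given as a rotation vector (axis times angle).
In Python, from plant import read_state, read_camera, close_job, search_frame, masks_of, grasp_offset gives the robot as it stands.
- The arm moves only by the tool drive_tool, never from a script. Its argument "plan" is a list of rows, each an object with "claw": the closure, from 0 (fully open) to 1 (shut); "linear": the shift along the tool's x, y, z in cm, a list of three; "angular": the turn, a rotation vector about the tool's x, y, z in degrees, a list of three. In form: [{"claw": claw, "linear": [tx, ty, tz], "angular": [ax, ay, az]}, ...]. A call has 1 to 12 rows; each row shifts and turns the commanded pose from where the row before left it, along the tool's axes as they then stand; what a row does not reach is not made up. A row lasts 1/8 s, in which the tool goes at most 62.5 mm and 10.7 degrees, less where a joint would pass 70% of its speed; a pose out of reach is approached as far as the arm can. A call is refused whole if a number of a shift passes 6.25 or a number of a turn 10.7, either way. A call with a gripper value outside its range is refused whole. The fingers move at their own pace and stop on an object; "newtons" is the grip in N (left out, the last holds). Time passes only in rows, so rows that do not move let the fingers close. It gives the time, the measured TCP pose, the force and the opening at its end, in the units of the state.
- read_state(): the state, without advancing time (a new reading comes with each control period).
- read_camera(name): name is "scene" or "top"; returns a dict with "pixels" (384x512x3 uint8, red, green, blue), "K" (3x3 intrinsics, pixels), "xyz" and "attitude" of the camera in the world. Camera axes: x right, y up, looking along -z (the intrinsics and any distortion apply to the point x, -y, -z); pixel columns grow to the right and rows downward; lengths in m; the calibration is good to about 2 mm. A picture is of the moment at which its call begins. There is no depth.
- close_job(): hands the job in, once; it reports no verdict.
Trained networks look in a picture, given as the dict that the camera call returned (one of the last four; its "shot" number tells which), for a name from the list of things; names that differ only in an ending like _2 or _b are one class to them, and where a whole thing is asked for, a point or a joint stands for the part that bears it (a point fixed in the world has none). Each returns a list of dicts, best first, with "p" (0 to 1); they miss things now and then, are a little off and sometimes report something else, mostly with a low value. They report only what shows in the picture. A call takes as long as a camera call. They do not tell look-alikes from the thing itself.
- search_frame(picture, label): "at" ([x, y, z] in m, in world coordinates, good to about 4 mm: the middle of the surface that is visible of it).
- masks_of(picture, label): "mask" (384x512 bool, what is visible of it).
The state is a dict: "t": time; "q": joint angles; "dq": joint speeds; "joint_torque": joint torques, N m; "tool_pos": TCP position; "orientation": TCP orientation; "force": force on the tool from outside, world axes, zero at the start; "wrist_torque": the same for the moment, N m; "opening": finger opening in m.
Only numpy, scipy, OpenCV 4.12 (cv2) and the standard library are available. Lean on these libraries where they do the work, as an engineer would, in place of code of your own. Each camera call takes 0.05 s, during which the arm holds its last target.

## Working session

There is one attempt and no reset: what is moved stays moved. The work goes in short steps, Python scripts to look and compute and a tool call to move; the robot and the scene stay as the last step left them, time stands still between calls to the robot, and variables do not carry over. Pictures are saved under pics/ and viewed, and the job is handed in when it is done.

Besides the shell and the picture viewer there is one more tool, called after "Request:" as name(argument=value, ...) on one line, values as JSON. drive_tool: Moves the arm, as the interface text tells. Its arguments: {"type":"object","properties":{"plan":{"type":"array"},"newtons":{"type":"number"}},"required":["plan"]}

```bash
ls; mkdir -p pics; cat > h.py <<'E'
import numpy as np, cv2
from scipy.spatial.transform import Rotation as R
from plant import *
def save(p,name,crop=None,scale=1):
    im=p["pixels"][:,:,::-1].copy()
    if crop: im=im[crop[1]:crop[3],crop[0]:crop[2]]
    if scale!=1: im=cv2.resize(im,None,fx=scale,fy=scale,interpolation=cv2.INTER_CUBIC)
    cv2.imwrite("pics/"+name,im)
def att(p):
    a=np.array(p["attitude"],float)
    return a if a.shape==(3,3) else R.from_rotvec(a).as_matrix()
def proj(p,X):
    X=np.atleast_2d(X); c=(X-np.array(p["xyz"]))@att(p)
    c=c*[1,-1,-1]; u=c@np.array(p["K"]).T
    return u[:,:2]/u[:,2:]
def ray(p,uv):
    d=np.linalg.inv(p["K"])@np.array([uv[0],uv[1],1.0]); d=d*[1,-1,-1]
    d=att(p)@d; return np.array(p["xyz"]),d/np.linalg.norm(d)
def atz(p,uv,z):
    o,d=ray(p,uv); return o+d*(z-o[2])/d[2]
def tri(views):
    A=np.zeros((3,3));b=np.zeros(3)
    for p,uv in views:
        o,d=ray(p,uv);M=np.eye(3)-np.outer(d,d);A+=M;b+=M@o
    return np.linalg.solve(A,b)
E
python3 - <<'E'
from h import *
s=read_state(); print(s); print(grasp_offset)
for n in ("scene","top"):
    p=read_camera(n); save(p,n+"0.png"); print(n,{k:v for k,v in p.items() if k!="pixels"})
    for l in ("gauge","key","key_grip","post","nut_top","saddle","seat","soundbox","pivot","stay"):
        try:
            r=search_frame(p,l); print(l,[(np.round(x["at"],3).tolist(),round(x["p"],2),proj(p,x["at"]).round().tolist()) for x in r])
        except Exception as e: print(l,e)
E
```

```text
pics
{'t': 0.0, 'q': array([ 1.03858090e+00,  1.31193797e-01,  1.48926138e+00, -4.70750882e-06,
        1.52298019e+00, -8.54151337e-02]), 'dq': array([-4.53163898e-04, -3.49814221e-04,  5.64819503e-04, -5.92514641e-05,
        1.22286818e-03,  1.61516210e-04]), 'joint_torque': array([ 1.10595120e-03, -5.59852982e+01, -4.91752768e+01,  7.69787771e-02,
        3.56623647e-02, -2.76552109e-04]), 'tool_pos': array([0.25895361, 0.54062102, 0.21757778]), 'orientation': array([-6.95885299e-01, -3.06298057e+00,  2.75935492e-03]), 'force': array([-0.14082714,  0.07975897, -0.60866658]), 'wrist_torque': array([ 0.0356113 ,  0.00153704, -0.00447821]), 'opening': 0.093160578444099}
0.0188
scene {'K': array([[480.4139429 ,   0.        , 262.12523025],
       [  0.        , 480.4139429 , 191.62111789],
       [  0.        ,   0.        ,   1.        ]]), 'xyz': array([ 1.51640175, -0.07998813,  0.72983092]), 'attitude': array([0.79650701, 0.70073129, 1.36684857]), 'shot': 1}
gauge [([0.718, 0.373, 0.018], 0.97, [[423.0, 246.0]]), ([0.663, -0.105, 0.01], 0.7, [[212.0, 241.0]]), ([0.647, 0.036, 0.0
[... 1916 characters left out ...]
 [[292.0, 182.0]]), ([0.614, 0.381, 0.046], 0.5, [[105.0, 180.0]])]
nut_top [([0.386, -0.082, 0.038], 0.67, [[293.0, 267.0]])]
saddle [([0.439, -0.084, 0.014], 0.9, [[291.0, 246.0]]), ([0.612, 0.042, 0.014], 0.64, [[239.0, 180.0]]), ([0.725, -0.24, 0.011], 0.62, [[343.0, 137.0]]), ([0.684, 0.378, 0.014], 0.6, [[112.0, 157.0]])]
seat [([0.616, 0.046, 0.015], 0.86, [[238.0, 179.0]]), ([0.688, 0.373, 0.016], 0.7, [[113.0, 155.0]]), ([0.645, -0.104, 0.01], 0.65, [[294.0, 167.0]]), ([0.436, -0.089, 0.011], 0.65, [[293.0, 247.0]])]
soundbox [([0.48, 0.299, 0.014], 0.89, [[140.0, 233.0]])]
pivot [([0.719, 0.201, 0.042], 0.63, [[177.0, 139.0]])]
stay [([0.726, -0.239, 0.01], 0.85, [[343.0, 136.0]])]
```

View pics/scene0.png

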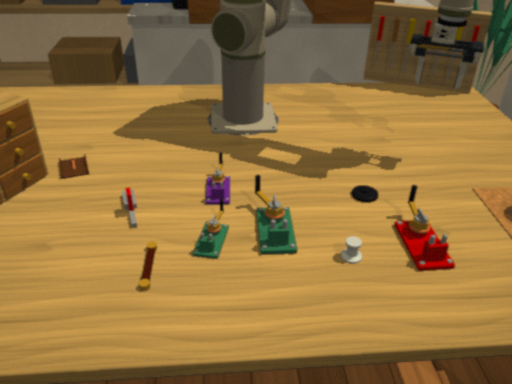

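View pics/top0.png

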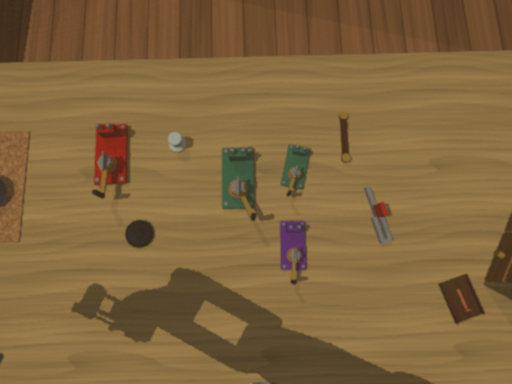

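Candidates for the gauge in the top view are red at (111,157), purple at (293,246), small green at (295,167) and large green at (239,180). The larger green one at (239,180), scene (275,230), fits the description. I'll confirm it in an enlarged crop.

```bash
python3 - <<'E'
from h import *
p=read_camera("top"); a=p["pixels"][135:235,205:325]; b=p["pixels"][175:255,345:410]
s=read_camera("scene"); c=s["pixels"][165:265,190:310]; d=s["pixels"][175:240,100:160]
def rs(x,w,h): return cv2.resize(x[:,:,::-1],(w,h),interpolation=cv2.INTER_CUBIC)
cv2.imwrite("pics/crop1.png",np.vstack([np.hstack([rs(a,480,400)]),]))
cv2.imwrite("pics/crop1.png",np.hstack([rs(a,400,333),rs(c,400,333)]))
cv2.imwrite("pics/crop2.png",np.hstack([rs(b,390,480),rs(d,400,480)]))
E
```

```text
(no output)
```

View pics/crop1.png

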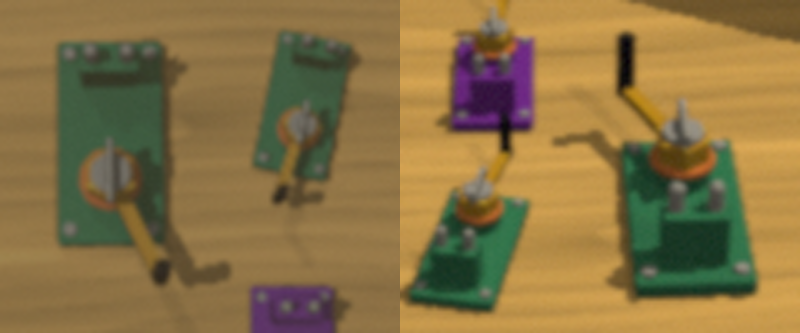

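View pics/crop2.png

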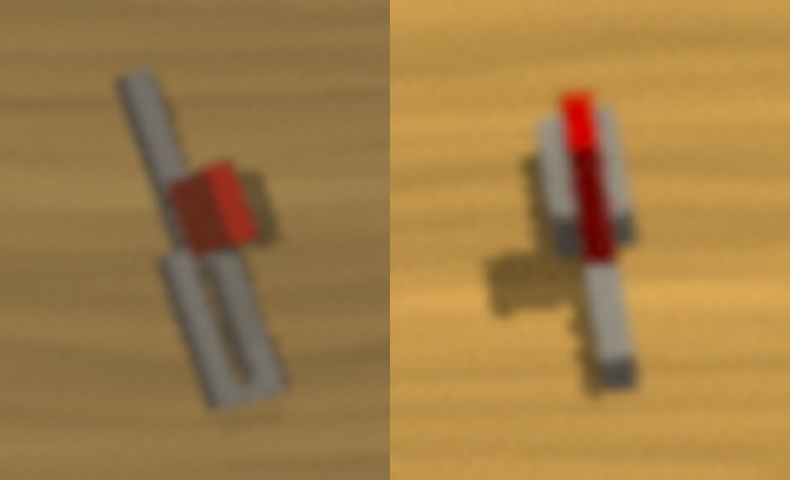

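The large green gauge is confirmed: its plate is clearly larger than the small green one, with the saddle on the far (+x) side. The key lies upright with its tail pointing away from the robot. Next I fit the geometry models to both views.

```bash
cat > fit.py <<'E'
from h import *
from scipy.optimize import minimize
def box(x0,x1,y0,y1,z0,z1):
    return np.array([[x,y,z] for x in (x0,x1) for y in (y0,y1) for z in (z0,z1)],float)/1000
GAUGE=[box(-47,118,-42,42,0,14),box(78,102,-23,23,14,57)]
KEY=[box(-34,-26,-15,15,0,14),box(26,34,-15,15,0,14),box(-34,34,-15,-4,0,14),box(-34,34,4,15,0,14),box(34,114,-6,6,0,14),box(29,63,-6,6,14,64)]
def render(p,boxes,T,win,ss=8):
    x0,y0,x1,y1=win; m=np.zeros(((y1-y0)*ss,(x1-x0)*ss),np.uint8)
    for b in boxes:
        uv=proj(p,b@T[:3,:3].T+T[:3,3])
        q=((uv+0.5-[x0,y0])*ss-0.5)
        h=cv2.convexHull((q*16).round().astype(np.int32))
        cv2.fillConvexPoly(m,h,255,shift=4)
    return cv2.resize(m,(x1-x0,y1-y0),interpolation=cv2.INTER_AREA)/255.
def T4(x,y,z,rv):
    T=np.eye(4);T[:3,:3]=R.from_rotvec(rv).as_matrix();T[:3,3]=[x,y,z];return T
def green(im):
    i=im.astype(float)+1;v=(i[...,1]-i[...,0])/(i[...,1]+i[...,0]); return v
def keyness(im):
    i=im.astype(float)+1; r,g,b=i[...,0],i[...,1],i[...,2]
    return b/g, g/r
E
python3 - <<'E'
from fit import *
t=read_camera("top"); s=read_camera("scene")
np.set_printoptions(linewidth=250,precision=2,suppress=True)
print(green(t["pixels"])[165,215:265]); print(green(s["pixels"])[235,250:305])
b,g=keyness(t["pixels"]); print(b[230,365:400]);print(g[230,365:400]);print(b[210,365:400]);print(g[210,365:400])
b,g=keyness(s["pixels"]); print(b[205,115:145]);print(g[205,115:145])
for p in(t,s):
  for l in("gauge","key"):
    for m in masks_of(p,l):
      ys,xs=np.nonzero(m["mask"]);print(l,m["p"],m["mask"].sum(),xs.min(),xs.max(),ys.min(),ys.max())
import pickle; pickle.dump((t,s),open("v0.pkl","wb"))
E
```

```text
[-0.1  -0.11 -0.11 -0.11 -0.11 -0.11 -0.09  0.    0.14  0.18  0.18  0.18  0.18  0.18  0.17  0.18  0.17  0.17  0.16  0.17  0.17  0.16  0.16  0.16  0.17  0.16  0.16  0.17  0.17  0.17  0.17  0.17  0.16  0.17  0.16  0.16  0.18  0.15  0.06 -0.06 -0.1
 -0.1  -0.11 -0.11 -0.11 -0.1  -0.1  -0.11 -0.1  -0.11]
[-0.12 -0.13 -0.13 -0.13 -0.13 -0.12 -0.12 -0.11 -0.03  0.23  0.36  0.37  0.35  0.37  0.38  0.4   0.37  0.39  0.42  0.38  0.41  0.39  0.34  0.38  0.37  0.36  0.4   0.38  0.34  0.32  0.44  0.44  0.36  0.44  0.38  0.4   0.36  0.39  0.36  0.41  0.38
  0.38  0.37  0.24  0.   -0.11 -0.13 -0.13 -0.13 -0.13 -0.13 -0.13 -0.13 -0.13 -0.13]
[0.6  0.6  0.6  0.61 0.61 0.61 0.61 0.6  0.61 0.65 0.75 0.86 0.9  0.9  0.91 0.89 0.84 0.79 0.84 0.89 0.91 0.92 0.91 0.88 0.76 0.63 0.59 0.59 0.61 0.6  0.6  0.6  0.6  0.6  0.61]
[0.81 0.79 0.81 0.8  0.8  0.8  0.8  0.8  0.81 0.82 0.85 0.92 0.95 0.96 0.95 0.94 0.91 0.88 0.9  0.94 0.94 0.94 0.95 0.92 0.85 0.81 0.81 0.8  0.8  0.8  0.8  0.8  0.8  0.8  0.8 ]
[0.61 0.6  0.6  0.61 0.61 0.62 0.68 0.79 0.86 0.83 0.69 0.61 0.66 0.7  0.64 0.6  0.64 0.64 0.66 0.61 0.67 0.61 
[... 243 characters left out ...]
[0.51 0.51 0.5  0.49 0.5  0.5  0.52 0.53 0.6  0.77 0.89 0.91 0.9  0.84 0.9  0.2  0.07 0.79 0.9  0.88 0.83 0.67 0.56 0.51 0.52 0.51 0.5  0.5  0.53 0.51]
[0.78 0.77 0.77 0.77 0.77 0.78 0.77 0.77 0.79 0.85 0.93 0.91 0.73 0.42 0.1  0.05 0.13 0.31 0.56 0.82 0.91 0.83 0.78 0.77 0.77 0.78 0.77 0.78 0.77 0.77]
gauge 0.94 1008 280 310 144 195
gauge 0.91 1958 222 255 147 219
gauge 0.69 2054 92 127 123 196
gauge 0.67 1338 279 305 220 283
key 0.68 214 230 255 183 219
key 0.57 696 364 391 185 242
key 0.35 24 228 237 187 197
gauge 0.96 1094 193 229 199 258
gauge 0.95 2181 395 454 185 271
gauge 0.81 622 207 230 155 203
gauge 0.62 1920 255 297 175 254
key 0.87 332 123 137 188 227
key 0.65 79 265 284 211 219
```

```bash
cat > g0.py <<'E'
from fit import *
import pickle
t,s=pickle.load(open("v0.pkl","rb"))
def soft_green(p,win,vin):
    x0,y0,x1,y1=win; v=green(p["pixels"][y0:y1,x0:x1])
    return np.clip((v+0.11)/(vin+0.11),0,1)
wt=(212,138,270,224); ws=(245,190,308,265)
gt=soft_green(t,wt,.165); gs=soft_green(s,ws,.36)
Wt=np.ones(gt.shape);Ws=np.ones(gs.shape)
def zero(W,win,poly): cv2.fillPoly(W,[np.array(poly)-[win[0],win[1]]],0)
zero(Wt,wt,[[225,172],[245,170],[254,190],[265,224],[246,224],[240,205],[225,205]])
zero(Wt,wt,[[220,138],[258,138],[258,156],[252,156],[226,156],[220,152]]) # pins/screw heads/shadow
zero(Ws,ws,[[245,190],[300,190],[300,206],[290,222],[262,222],[255,200]])
def closeg(g): return cv2.morphologyEx(g,cv2.MORPH_CLOSE,np.ones((5,5)))
gt=closeg(gt);gs=closeg(gs)
def cost(x,which):
    T=T4(x[0],x[1],0,[0,0,x[2]]); c=0
    if 't' in which: c+=(Wt*(render(t,GAUGE,T,wt)-gt)**2).sum()
    if 's' in which: c+=(Ws*(render(s,GAUGE,T,ws)-gs)**2).sum()
    return c
for w in("ts","t","s"):
    best=min((minimize(cost,[.58,.045,y],args=(w,),method="Nelder-Mead",options=dict(initial_simplex=np.array([.58,.045,y])+np.array([[0,0,0],[.01,0,0],[0,.01,0],[0,0,.05]]),xatol=1e-5,fatol=1e-4)) for y in(-.05,.05)),key=lambda r:r.fun)
    print("gauge",w,best.x,best.fun)
def soft_key(p,win,wb,wg,kb):
    x0,y0,x1,y1=win; b,g=keyness(p["pixels"][y0:y1,x0:x1])
    return np.clip(np.maximum((b-wb-.02)/(kb-wb-.02),(wg-.02-g)/(wg-.5)),0,1)
kt=(358,178,400,250); ks=(112,180,148,236)
mt=soft_key(t,kt,.605,.8,.9); ms=soft_key(s,ks,.51,.77,.88)
def kc(x,which):
    T=T4(x[0],x[1],0,[0,0,x[2]]); c=0
    if 't' in which: c+=((render(t,KEY,T,kt)-mt)**2).sum()
    if 's' in which: c+=((render(s,KEY,T,ks)-ms)**2).sum()
    return c
for w in("ts","t","s"):
    best=min((minimize(kc,[.48,-.31,y],args=(w,),method="Nelder-Mead",options=dict(initial_simplex=np.array([.48,-.31,y])+np.array([[0,0,0],[.01,0,0],[0,.01,0],[0,0,.08]]),xatol=1e-5,fatol=1e-4)) for y in(0,.2,.4)),key=lambda r:r.fun)
    print("key",w,best.x,best.fun)
    if w=="ts":
        T=T4(best.x[0],best.x[1],0,[0,0,best.x[2]]); print("grip",T@[.046,0,.042,1])
        out=[]
        for p,m,win in((t,mt,kt),(s,ms,ks)):
            r=render(p,KEY,T,win); out.append(cv2.resize(np.dstack([r,m,m])*255,(380,560),interpolation=cv2.INTER_NEAREST))
        cv2.imwrite("pics/fitkey.png",np.hstack(out))
E
python3 g0.py
```

```text
gauge ts [ 0.58509558  0.04606635 -0.02427421] 75.35298869649381
gauge t [ 0.58821338  0.04565074 -0.01308683] 13.25196450496217
gauge s [ 0.58337879  0.0466755  -0.03993322] 39.59390381221472
key ts [ 0.4765058  -0.31987789  0.2443321 ] 30.73647331654897
grip [ 0.52113956 -0.30875011  0.042       1.        ]
key t [ 0.47619919 -0.31972446  0.24560088] 15.606698507855137
key s [ 0.47841443 -0.31993166  0.24342298] 11.017902461940634[ WARN:0@1.996] global loadsave.cpp:1063 imwrite_ Unsupported depth image for selected encoder is fallbacked to CV_8U.
```

```bash
cat >> g0.py <<'E'
out=[]
for p,x in((t,[.58821,.04565,-.0131]),(t,[.58510,.04607,-.0243]),(s,[.58338,.04668,-.040]),(s,[.58510,.04607,-.0243])):
    im=cv2.resize(p["pixels"][:,:,::-1],None,fx=5,fy=5,interpolation=cv2.INTER_CUBIC)
    T=T4(x[0],x[1],0,[0,0,x[2]])
    for b in GAUGE:
        uv=((proj(p,b@T[:3,:3].T+T[:3,3])+.5)*5-.5).round().astype(int)
        for i in range(8):
            for j in(1,2,4):
                if not i&j: cv2.line(im,tuple(map(int,uv[i])),tuple(map(int,uv[i|j])),(0,255,255) if b is GAUGE[0] else (255,0,255),1)
    w=wt if p is t else ws
    c=im[w[1]*5:w[3]*5,w[0]*5:w[2]*5]; out.append(cv2.resize(c,(390,580)))
cv2.imwrite("pics/ov_t.png",np.hstack(out[:2]));cv2.imwrite("pics/ov_s.png",np.hstack(out[2:]))
E
python3 g0.py 2>/dev/null | tail -0
```

```text
(no output)
```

View pics/ov_t.png

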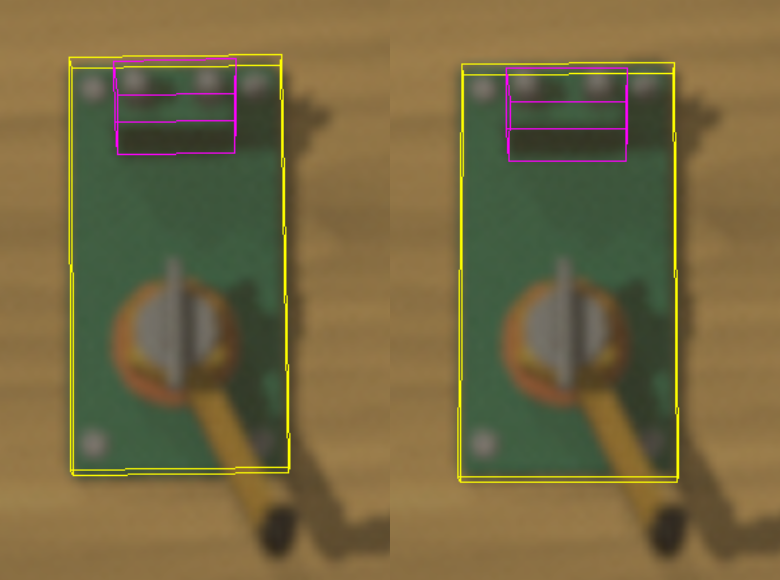

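View pics/ov_s.png

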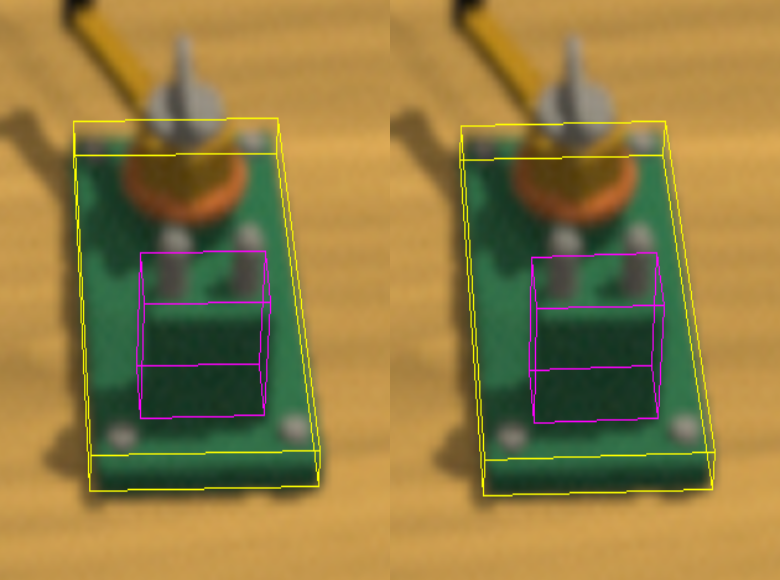

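View pics/fitkey.png

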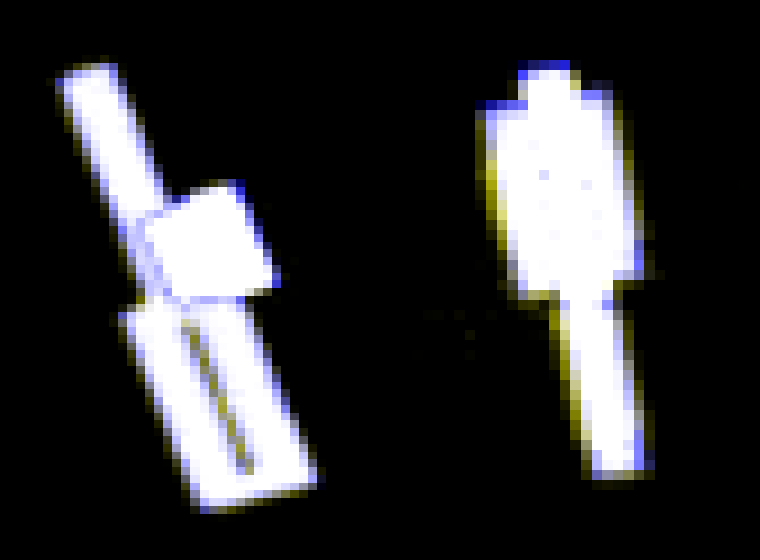

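```bash
cat > ov.py <<'E'
from fit import *
def overlay(p,items,win,f,name):
    im=cv2.resize(p["pixels"][win[1]:win[3],win[0]:win[2],::-1],None,fx=f,fy=f,interpolation=cv2.INTER_CUBIC)
    for boxes,T,col in items:
        for b in boxes:
            uv=((proj(p,b@T[:3,:3].T+T[:3,3])+.5-[win[0],win[1]])*f-.5).round().astype(int)
            for i in range(8):
                for j in(1,2,4):
                    if not i&j: cv2.line(im,tuple(map(int,uv[i])),tuple(map(int,uv[i|j])),col,1)
    cv2.imwrite("pics/"+name,im)
E
python3 - <<'E'
from ov import *
import pickle
t,s=pickle.load(open("v0.pkl","rb"))
T=T4(.5882,.0457,0,[0,0,-.0131])
overlay(s,[(GAUGE[:1],T,(0,255,255)),(GAUGE[1:],T,(255,0,255))],(245,170,310,262),6,"os1.png")
E
```

```text
(no output)
```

View pics/os1.png

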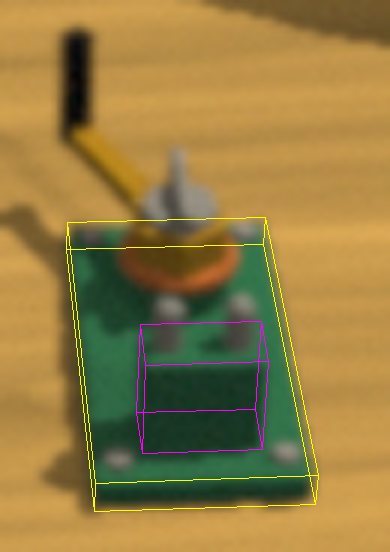

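The fits give the key at (0.4765,-0.320), yaw 0.245, and the gauge at about (0.587,0.046), yaw -0.015. The scene-camera fit of the gauge is 2–4 mm off, which I'll refine once the key is in hand. Next comes a move planner.

```bash
cat > plan.py <<'E'
import sys
from h import *
# usage: plan.py x y z yawy_deg n [from commanded: cx cy cz cyaw]   yaw of tool y axis in world
def rows(tgt,yaw,n,cur=None,Rm=None):
    s=read_state()
    P=np.array(s["tool_pos"]) ;Rm=R.from_rotvec(s["orientation"]).as_matrix()
    y=np.array([np.cos(yaw),np.sin(yaw),0]); z=np.array([0,0,-1.]); x=np.cross(y,z)
    Rt=np.column_stack([x,y,z]); 
    dr=R.from_matrix(Rm.T@Rt).as_rotvec()/n
    d=(np.array(tgt)-P)/n
    out=[]
    Rc=Rm.copy()
    for i in range(n):
        out.append((np.round(Rc.T@d*100,2).tolist(),np.round(np.degrees(dr),2).tolist()))
        Rc=Rc@R.from_rotvec(dr).as_matrix()
    return out
if __name__=="__main__":
    a=list(map(float,sys.argv[1:]))
    s=read_state();print("pos",s["tool_pos"].round(4),"t",s["t"])
    for r in rows(a[:3],np.radians(a[3]),int(a[4])): print('{"claw":C,"linear":%s,"angular":%s},'%r)
E
python3 plan.py .521 -.309 .16 -76 18
```

```text
pos [0.2592 0.5411 0.2186] t 1.5
{"claw":C,"linear":[-3.35, -3.63, 0.33],"angular":[-0.0, 0.0, 7.8]},
{"claw":C,"linear":[-3.81, -3.14, 0.33],"angular":[-0.0, 0.0, 7.8]},
{"claw":C,"linear":[-4.21, -2.6, 0.33],"angular":[-0.0, 0.0, 7.8]},
{"claw":C,"linear":[-4.52, -2.0, 0.33],"angular":[-0.0, 0.0, 7.8]},
{"claw":C,"linear":[-4.75, -1.37, 0.33],"angular":[-0.0, 0.0, 7.8]},
{"claw":C,"linear":[-4.89, -0.71, 0.33],"angular":[-0.0, 0.0, 7.8]},
{"claw":C,"linear":[-4.94, -0.04, 0.33],"angular":[-0.0, 0.0, 7.8]},
{"claw":C,"linear":[-4.9, 0.63, 0.33],"angular":[-0.0, 0.0, 7.8]},
{"claw":C,"linear":[-4.77, 1.29, 0.33],"angular":[-0.0, 0.0, 7.8]},
{"claw":C,"linear":[-4.55, 1.92, 0.33],"angular":[-0.0, 0.0, 7.8]},
{"claw":C,"linear":[-4.25, 2.52, 0.33],"angular":[-0.0, 0.0, 7.8]},
{"claw":C,"linear":[-3.87, 3.08, 0.33],"angular":[-0.0, 0.0, 7.8]},
{"claw":C,"linear":[-3.41, 3.57, 0.33],"angular":[-0.0, 0.0, 7.8]},
{"claw":C,"linear":[-2.9, 4.0, 0.33],"angular":[-0.0, 0.0, 7.8]},
{"claw":C,"linear":[-2.33, 4.36, 0.33],"angular":[-0.0, 0.0, 7.8]},
{"claw":C,"linear":[-1.71, 4.64, 0.33],"angular":[-0.0, 0.0, 7.8]},
{"claw":C,"linear":[-1.07, 4.82, 0.33],"angular":[-0.0, 0.0, 7.8]},
{"claw":C,"linear":[-0.4, 4.93, 0.33],"angular":[-0.0, 0.0, 7.8]},
```

Request:
drive_tool(plan=[{"claw":0,"linear":[-3.35,-3.6,0.2],"angular":[0,0,7.8]},{"claw":0,"linear":[-3.8,-3.1,0.2],"angular":[0,0,7.8]},{"claw":0,"linear":[-4.2,-2.6,0.2],"angular":[0,0,7.8]},{"claw":0,"linear":[-4.5,-2.0,0.2],"angular":[0,0,7.8]},{"claw":0,"linear":[-4.75,-1.4,0.2],"angular":[0,0,7.8]},{"claw":0,"linear":[-4.9,-0.7,0.2],"angular":[0,0,7.8]},{"claw":0,"linear":[-4.9,0,0.2],"angular":[0,0,7.8]},{"claw":0,"linear":[-4.9,0.6,0.2],"angular":[0,0,7.8]},{"claw":0,"linear":[-4.8,1.3,0.2],"angular":[0,0,7.8]}])

```text
t: 2.62
tool_pos: [0.3905, 0.1154, 0.2009]
orientation: [2.335, 2.101, 0.001]
force: [0.5, 0.7, 1.4]
opening: 0.0931
```

```bash
python3 plan.py .521 -.309 .15 -76 11
```

```text
pos [0.3905 0.1154 0.2009] t 2.625
{"claw":C,"linear":[-3.71, 1.59, 0.46],"angular":[0.0, -0.0, 6.36]},
{"claw":C,"linear":[-3.51, 1.99, 0.46],"angular":[0.0, -0.0, 6.36]},
{"claw":C,"linear":[-3.27, 2.36, 0.46],"angular":[0.0, -0.0, 6.36]},
{"claw":C,"linear":[-2.99, 2.71, 0.46],"angular":[0.0, -0.0, 6.36]},
{"claw":C,"linear":[-2.67, 3.03, 0.46],"angular":[0.0, -0.0, 6.36]},
{"claw":C,"linear":[-2.32, 3.3, 0.46],"angular":[0.0, -0.0, 6.36]},
{"claw":C,"linear":[-1.94, 3.54, 0.46],"angular":[0.0, -0.0, 6.36]},
{"claw":C,"linear":[-1.54, 3.73, 0.46],"angular":[0.0, -0.0, 6.36]},
{"claw":C,"linear":[-1.11, 3.88, 0.46],"angular":[0.0, -0.0, 6.36]},
{"claw":C,"linear":[-0.68, 3.98, 0.46],"angular":[0.0, -0.0, 6.36]},
{"claw":C,"linear":[-0.23, 4.03, 0.46],"angular":[0.0, -0.0, 6.36]},
```

Tracking is good. Continuing to above the key.

Request:
drive_tool(plan=[{"claw":0,"linear":[-3.7,1.6,0.45],"angular":[0,0,6.35]},{"claw":0,"linear":[-3.5,2.0,0.45],"angular":[0,0,6.35]},{"claw":0,"linear":[-3.3,2.4,0.45],"angular":[0,0,6.35]},{"claw":0,"linear":[-3.0,2.7,0.45],"angular":[0,0,6.35]},{"claw":0,"linear":[-2.7,3.0,0.45],"angular":[0,0,6.35]},{"claw":0,"linear":[-2.3,3.3,0.45],"angular":[0,0,6.35]},{"claw":0,"linear":[-1.9,3.5,0.45],"angular":[0,0,6.35]},{"claw":0,"linear":[-1.5,3.7,0.45],"angular":[0,0,6.35]},{"claw":0,"linear":[-1.1,3.9,0.45],"angular":[0,0,6.35]},{"claw":0,"linear":[-0.7,4.0,0.45],"angular":[0,0,6.35]},{"claw":0,"linear":[-0.2,4.0,0.45],"angular":[0,0,6.4]},{"claw":0,"linear":[0,0,0],"angular":[0,0,0]}])

```text
t: 4.12
tool_pos: [0.523, -0.3082, 0.1501]
orientation: [-3.118, -0.385, 0.001]
force: [-0.3, 0.7, -0.4]
opening: 0.093
```

```bash
python3 plan.py .521 -.309 .0235 -76 5; python3 -c "
from h import *
t=read_camera('top');save(t,'a1.png',(330,160,430,260),4)
s=read_camera('scene');save(s,'a2.png',(80,140,180,240),4)"
```

```text
pos [ 0.523  -0.3082  0.1501] t 4.125
{"claw":C,"linear":[-0.04, 0.01, 2.53],"angular":[-0.0, 0.01, 0.02]},
{"claw":C,"linear":[-0.04, 0.01, 2.53],"angular":[-0.0, 0.01, 0.02]},
{"claw":C,"linear":[-0.04, 0.01, 2.53],"angular":[-0.0, 0.01, 0.02]},
{"claw":C,"linear":[-0.04, 0.01, 2.53],"angular":[-0.0, 0.01, 0.02]},
{"claw":C,"linear":[-0.04, 0.01, 2.53],"angular":[-0.0, 0.01, 0.02]},
```

View pics/a2.png

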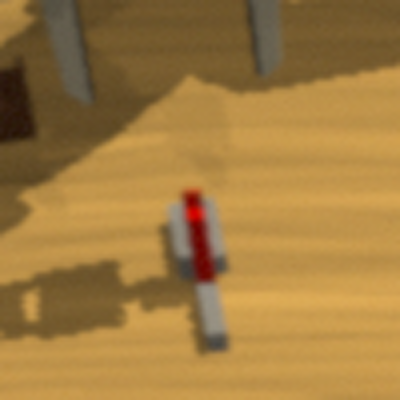

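View pics/a1.png

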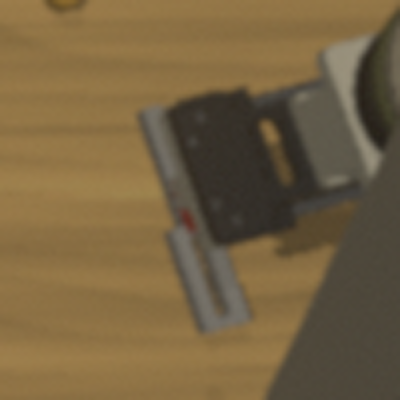

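The jaws straddle the fin and line up with it (scene fin at about (129,195), fingers either side). Descending and closing.

Request:
drive_tool(plan=[{"claw":0,"linear":[-0.05,0,2.5],"angular":[0,0,0]},{"claw":0,"linear":[-0.05,0,2.5],"angular":[0,0,0]},{"claw":0,"linear":[-0.05,0,2.5],"angular":[0,0,0]},{"claw":0,"linear":[-0.05,0,2.5],"angular":[0,0,0]},{"claw":0,"linear":[0,0,2.5],"angular":[0,0,0]},{"claw":0.6,"linear":[0,0,0.1],"angular":[0,0,0]},{"claw":1,"linear":[0,0,0],"angular":[0,0,0]},{"claw":1,"linear":[0,0,0],"angular":[0,0,0]},{"claw":1,"linear":[0,0,0],"angular":[0,0,0]},{"claw":1,"linear":[0,0,0],"angular":[0,0,0]}], newtons=20)

```text
t: 5.48
tool_pos: [0.5216, -0.3067, 0.0257]
orientation: [3.117, 0.391, 0.001]
force: [0.2, -0.1, 0.3]
opening: 0.0477
```

Request:
drive_tool(plan=[{"claw":1,"linear":[0,0,0.1],"angular":[0,0,0]},{"claw":1,"linear":[0,0,0.1],"angular":[0,0,0]},{"claw":1,"linear":[0,0,0],"angular":[0,0,0]},{"claw":1,"linear":[0,0,0],"angular":[0,0,0]},{"claw":1,"linear":[0,0,0],"angular":[0,0,0]},{"claw":1,"linear":[0,0,0],"angular":[0,0,0]}], newtons=30)

```text
t: 6.22
tool_pos: [0.5214, -0.3066, 0.0232]
orientation: [3.117, 0.391, 0.0]
force: [0.1, -2.7, 0.4]
opening: 0.012
```

Request:
drive_tool(plan=[{"claw":1,"linear":[0,0,-1],"angular":[0,0,0]},{"claw":1,"linear":[0,0,-1],"angular":[0,0,0]},{"claw":1,"linear":[0,0,-3],"angular":[0,0,0]},{"claw":1,"linear":[0,0,-4],"angular":[0,0,0]},{"claw":1,"linear":[0,0,-4],"angular":[0,0,0]},{"claw":1,"linear":[0,0,-1],"angular":[0,0,0]},{"claw":1,"linear":[0,0,0],"angular":[0,0,0]}])

```text
t: 7.1
tool_pos: [0.5215, -0.3065, 0.1633]
orientation: [3.117, 0.391, 0.001]
force: [-0.8, 0.0, -2.6]
opening: 0.012
```

```bash
python3 plan.py .633 .045 .162 -90.9 10
```

```text
pos [ 0.5215 -0.3065  0.1633] t 7.1
{"claw":C,"linear":[1.95, -3.13, 0.01],"angular":[0.0, -0.0, 1.52]},
{"claw":C,"linear":[1.87, -3.18, 0.01],"angular":[0.0, -0.0, 1.52]},
{"claw":C,"linear":[1.78, -3.23, 0.01],"angular":[0.0, -0.0, 1.52]},
{"claw":C,"linear":[1.69, -3.28, 0.01],"angular":[0.0, -0.0, 1.52]},
{"claw":C,"linear":[1.61, -3.32, 0.01],"angular":[0.0, -0.0, 1.52]},
{"claw":C,"linear":[1.52, -3.36, 0.01],"angular":[0.0, -0.0, 1.52]},
{"claw":C,"linear":[1.43, -3.4, 0.01],"angular":[0.0, -0.0, 1.52]},
{"claw":C,"linear":[1.34, -3.44, 0.01],"angular":[0.0, -0.0, 1.52]},
{"claw":C,"linear":[1.25, -3.47, 0.01],"angular":[0.0, -0.0, 1.52]},
{"claw":C,"linear":[1.15, -3.5, 0.01],"angular":[0.0, -0.0, 1.52]},
```

Request:
drive_tool(plan=[{"claw":1,"linear":[1.95,-3.1,0],"angular":[0,0,1.5]},{"claw":1,"linear":[1.9,-3.2,0],"angular":[0,0,1.5]},{"claw":1,"linear":[1.8,-3.2,0],"angular":[0,0,1.5]},{"claw":1,"linear":[1.7,-3.3,0],"angular":[0,0,1.5]},{"claw":1,"linear":[1.6,-3.3,0],"angular":[0,0,1.5]},{"claw":1,"linear":[1.5,-3.4,0],"angular":[0,0,1.5]},{"claw":1,"linear":[1.4,-3.4,0],"angular":[0,0,1.5]},{"claw":1,"linear":[1.3,-3.45,0],"angular":[0,0,1.5]},{"claw":1,"linear":[1.25,-3.5,0],"angular":[0,0,1.6]},{"claw":1,"linear":[1.15,-3.5,0],"angular":[0,0,1.6]},{"claw":1,"linear":[0,0,0],"angular":[0,0,0]},{"claw":1,"linear":[0,0,0],"angular":[0,0,0]}])

```text
t: 8.6
tool_pos: [0.6308, 0.0454, 0.1608]
orientation: [3.141, -0.024, -0.005]
force: [-0.2, -0.4, -3.3]
opening: 0.0127
```

```bash
python3 - <<'E'
from ov import *
import pickle
t=read_camera("top"); s=read_camera("scene"); st=read_state(); print(st["tool_pos"],st["orientation"],st["force"])
pickle.dump((t,s,st),open("v1.pkl","wb"))
P=st["tool_pos"]; Rm=R.from_rotvec(st["orientation"]).as_matrix(); print(Rm.round(4))
# key in tool: grip point at tool +z... underside 23.2mm-ish beyond TCP; key x = tool x, key z=-tool z
Tk=np.eye(4); Rk=Rm@np.diag([1,-1,-1]); Tk[:3,:3]=Rk; Tk[:3,3]=P+Rm@np.array([-.0468,0,.0232])
G=T4(.5882,.0457,0,[0,0,-.0131])
overlay(s,[(GAUGE,G,(0,255,255)),(KEY,Tk,(255,0,255))],(235,140,315,262),5,"b_s.png")
overlay(t,[(GAUGE,G,(0,255,255)),(KEY,Tk,(255,0,255))],(205,110,290,230),5,"b_t.png")
E
```

```text
[0.63127148 0.04466803 0.16189441] [ 3.14113508e+00 -2.58039120e-02 -3.07318259e-03] [-0.06296754  0.71881775 -2.43440283]
[[ 9.999e-01 -1.640e-02 -2.000e-03]
 [-1.640e-02 -9.999e-01 -3.000e-04]
 [-2.000e-03  4.000e-04 -1.000e+00]]
```

View pics/b_s.png

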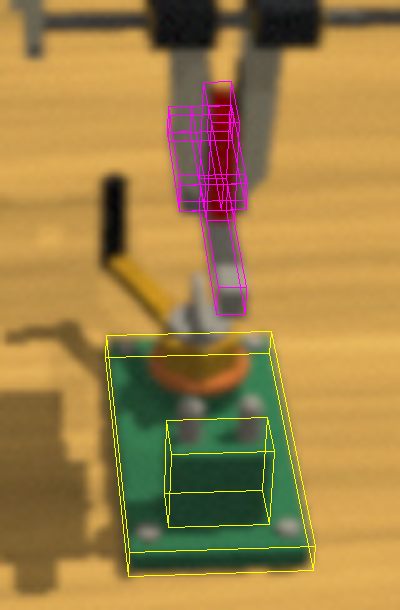

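View pics/b_t.png

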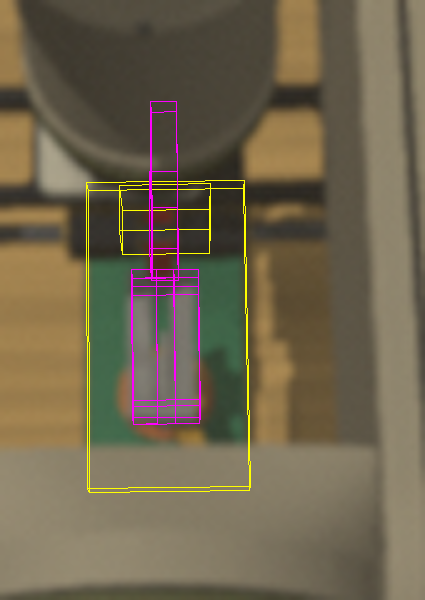

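```bash
python3 - <<'E'
from h import *
import pickle
t,s,st=pickle.load(open("v1.pkl","rb"))
save(t,"c_t.png",(222,150,252,205),11); save(s,"c_s.png",(262,150,300,235),7)
E
```

```text
(no output)
```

View pics/c_t.png

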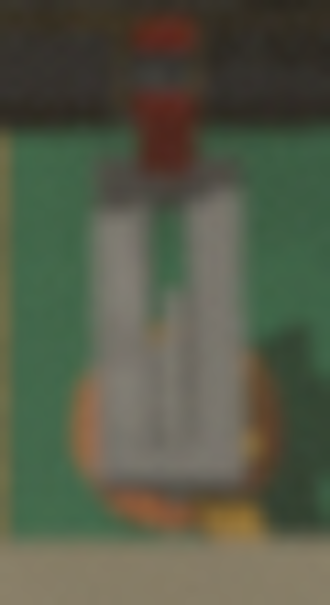

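View pics/c_s.png

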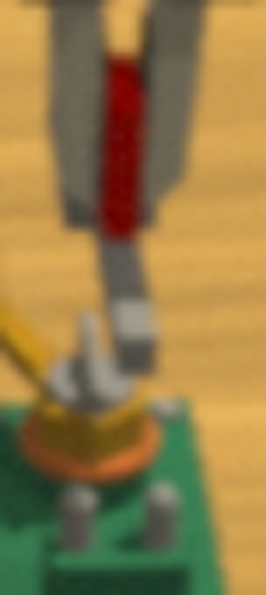

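```bash
python3 - <<'E'
from fit import *
import pickle
t,s,st=pickle.load(open("v1.pkl","rb"))
np.set_printoptions(linewidth=220,precision=2,suppress=True)
im=t["pixels"].astype(int)
for v in range(168,196,3): print(v,[tuple(im[v,u]) [0]-im[v,u][1]+0 for u in range(226,250)], im[v,226:250].sum(1))
P=st["tool_pos"]; Rm=R.from_rotvec(st["orientation"]).as_matrix()
Tk=np.eye(4); Tk[:3,:3]=Rm@np.diag([1,-1,-1]); Tk[:3,3]=P+Rm@np.array([-.0468,0,.0232])
for n,q in dict(RL=(-34,15,14),RR=(-34,-15,14),FL=(34,15,14),FR=(34,-15,14),RLb=(-34,15,0),RRb=(-34,-15,0),finF=(63,6,14),finFt=(63,6,64),finFt2=(63,-6,64),tailTL=(114,6,14),tailTR=(114,-6,14),tailBL=(114,6,0),tailBR=(114,-6,0)).items():
    X=Tk[:3,:3]@(np.array(q)/1000)+Tk[:3,3]; print(n,proj(t,X),proj(s,X))
print(im[184:200,238],im[184:200,233])
ims=s["pixels"].astype(int)
print("scene tail col",[tuple(ims[v,280]) for v in range(188,208)]); print("row", [tuple(ims[195,u]) for u in range(272,290)]);print("row200", [tuple(ims[200,u]) for u in range(272,290)]);print("fin row 175", [tuple(ims[175,u]) for u in range(272,290)])
E
```

```text
168 [np.int64(-37), np.int64(-36), np.int64(-36), np.int64(-32), np.int64(-17), np.int64(-4), np.int64(3), np.int64(3), np.int64(4), np.int64(0), np.int64(-4), np.int64(-6), np.int64(-3), np.int64(1), np.int64(3), np.int64(4), np.int64(2), np.int64(-7), np.int64(-21), np.int64(-32), np.int64(-34), np.int64(-32), np.int64(-33), np.int64(-33)] [243 242 239 238 242 245 239 243 252 234 204 200 224 271 299 325 331 306 255 229 218 225 222 220]
171 [np.int64(-37), np.int64(-37), np.int64(-37), np.int64(-31), np.int64(-15), np.int64(-1), np.int64(3), np.int64(4), np.int64(2), np.int64(-11), np.int64(-27), np.int64(-32), np.int64(-21), np.int64(-4), np.int64(2), np.int64(3), np.int64(3), np.int64(-6), np.int64(-22), np.int64(-32), np.int64(-33), np.int64(-33), np.int64(-34), np.int64(-35)] [243 241 234 255 305 347 362 355 325 273 231 227 259 314 344 351 342 313 262 230 229 228 227 226]
174 [np.int64(-38), np.int64(-37), np.int64(-36), np.int64(-32), np.int64(-15), np.int64(-2), np.int64(3), np.int64(4), np.int64(3), np.int64(-7), np.int64(-29), np.int64(-37), np.int64(-27), np.int64(-7), np.i
[... 7024 characters left out ...]
, np.int64(94), np.int64(78)), (np.int64(86), np.int64(75), np.int64(62)), (np.int64(82), np.int64(42), np.int64(35)), (np.int64(100), np.int64(17), np.int64(8)), (np.int64(107), np.int64(3), np.int64(1)), (np.int64(109), np.int64(3), np.int64(3)), (np.int64(106), np.int64(4), np.int64(0)), (np.int64(101), np.int64(30), np.int64(19)), (np.int64(98), np.int64(67), np.int64(56)), (np.int64(103), np.int64(93), np.int64(78)), (np.int64(104), np.int64(98), np.int64(81)), (np.int64(106), np.int64(100), np.int64(81)), (np.int64(113), np.int64(104), np.int64(84)), (np.int64(130), np.int64(113), np.int64(80)), (np.int64(165), np.int64(132), np.int64(79)), (np.int64(191), np.int64(148), np.int64(77))]
```

```bash
python3 - <<'E'
from h import *
import pickle
t,s=pickle.load(open("v0.pkl","rb"))
def mk(p,win,f,n):
    save(p,n,win,f)
a=cv2.resize(s["pixels"][185:235,258:298,::-1],None,fx=9,fy=9,interpolation=cv2.INTER_CUBIC)
b=cv2.resize(t["pixels"][143:203,220:260,::-1],None,fx=9,fy=9,interpolation=cv2.INTER_CUBIC)
h=max(a.shape[0],b.shape[0]); o=np.zeros((h,a.shape[1]+b.shape[1],3),np.uint8);o[:a.shape[0],:a.shape[1]]=a;o[:b.shape[0],a.shape[1]:]=b
for i in range(0,o.shape[1],90): o[:6,i]=255
for i in range(0,h,90): o[i,:6]=255
cv2.imwrite("pics/d.png",o)
im=s["pixels"].astype(int)
for v in(192,195,198,202): print(v,[tuple(map(int,im[v,u])) for u in range(268,282)])
for v in(221,223,225): print(v,[tuple(map(int,im[v,u])) for u in range(268,292)])
im=t["pixels"].astype(int)
for v in(178,182,186,190): print("t",v,im[v,228:250].sum(1).tolist(),(im[v,228:250,0]-im[v,228:250,1]).tolist())
E
```

```text
192 [(190, 146, 74), (189, 146, 74), (189, 147, 73), (188, 144, 71), (187, 144, 70), (188, 144, 72), (188, 146, 75), (185, 143, 70), (184, 143, 71), (185, 144, 71), (183, 140, 68), (185, 143, 73), (185, 143, 72), (184, 142, 72)]
195 [(181, 141, 68), (181, 141, 71), (182, 141, 72), (180, 138, 70), (173, 135, 75), (158, 131, 92), (157, 140, 113), (174, 148, 112), (185, 145, 87), (187, 144, 73), (188, 144, 72), (189, 146, 75), (188, 146, 74), (190, 145, 75)]
198 [(190, 143, 61), (189, 145, 70), (193, 147, 75), (186, 143, 74), (170, 134, 72), (138, 114, 79), (131, 120, 102), (154, 136, 109), (170, 136, 87), (184, 143, 75), (188, 144, 72), (189, 144, 73), (188, 145, 73), (186, 142, 72)]
202 [(166, 126, 54), (157, 131, 91), (148, 134, 114), (128, 118, 105), (92, 88, 79), (84, 78, 71), (105, 98, 88), (133, 128, 116), (151, 145, 132), (151, 144, 129), (154, 144, 129), (158, 144, 121), (174, 147, 106), (185, 147, 83)]
221 [(25, 58, 37), (31, 54, 39), (57, 67, 53), (89, 89, 77), (115, 111, 100), (126, 123, 111), (124, 122, 111), (99, 102, 90), (53, 69, 54), (24, 58, 39), (23, 59, 37), (30, 67,
[... 1011 characters left out ...]
, -29, -30, -31, -30, -31, -28, -24, -13, -2, -3, -13, -20, -25, -30, -31, -31, -30, -31, -29, -29, -29]
t 182 [224, 226, 242, 266, 287, 307, 319, 320, 307, 314, 277, 215, 219, 262, 276, 259, 235, 194, 165, 160, 156, 169] [-30, -25, -8, 15, 29, 28, 19, 10, 5, 5, 4, 5, 6, 10, 16, 24, 22, 9, -6, -12, -11, -14]
t 186 [247, 277, 295, 309, 326, 333, 331, 325, 308, 314, 280, 223, 222, 287, 322, 297, 240, 194, 177, 174, 160, 161] [-5, 31, 44, 32, 15, 5, 4, 4, 3, 4, 3, 4, 4, 4, 5, 8, 14, 23, 20, 5, -9, -11]
t 190 [254, 283, 296, 302, 320, 325, 324, 321, 315, 320, 279, 218, 211, 261, 273, 270, 261, 226, 192, 169, 159, 158] [3, 36, 43, 32, 22, 14, 7, 4, 3, 3, 2, 5, 6, 7, 9, 17, 22, 26, 25, 11, -5, -9]
```

View pics/d.png

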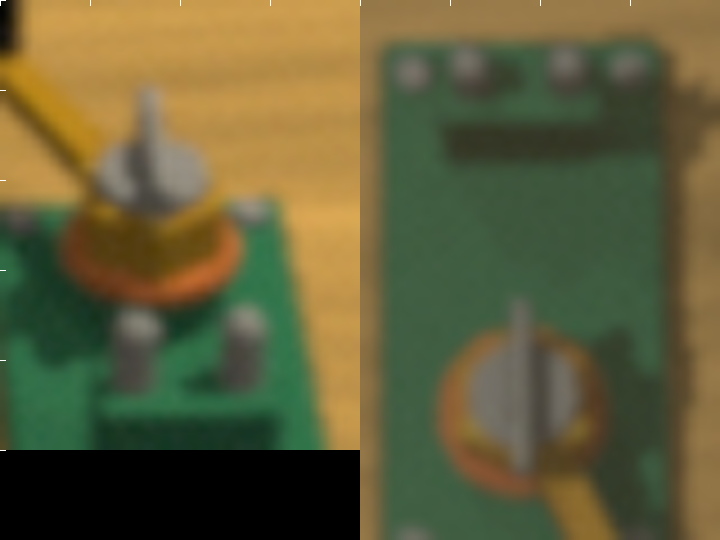

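```bash
python3 - <<'E'
from h import *
import pickle
t,s=pickle.load(open("v0.pkl","rb"))
print("t pins",atz(t,(231.56,149.6),.078),atz(t,(242.45,149.8),.078))
print("t blade end",atz(t,(237.35,177.5),.066), "collar c",atz(t,(237.5,186.5),.057))
print("s pins",atz(s,(272.9,222.5),.067),atz(s,(285.1,222.5),.067))
print("s pin tops",atz(s,(273.3,219),.0785),atz(s,(285.2,219),.0785))
print("s blade top near end",atz(s,(274.2,195),.069),"blade row198",atz(s,(274.3,198),.069))
print("s collar c", atz(s,(274.7,203.5),.057))
# key in hand as seen in top
t1,s1,st=pickle.load(open("v1.pkl","rb")); print(st["tool_pos"])
print("key t:",atz(t1,(236.75,174),.153), "rear",atz(t1,(237,193),.153), "s tail end bottom", atz(s1,(280.65,202.9),.1387),"s tail top/front edge",atz(s1,(280.7,198),.1527))
E
```

```text
t pins [0.67529844 0.05911748 0.078     ] [0.67405758 0.03214322 0.078     ]
t blade end [0.60672954 0.04657354 0.066     ] collar c [0.58588753 0.04681721 0.057     ]
s pins [0.67508889 0.03186069 0.067     ] [0.67671235 0.05915864 0.067     ]
s pin tops [0.67722205 0.03213222 0.0785    ] [0.67878255 0.05855678 0.0785    ]
s blade top near end [0.57080964 0.04598644 0.069     ] blade row198 [0.58334935 0.04487169 0.069     ]
s collar c [0.58925822 0.04562957 0.057     ]
[0.63127148 0.04466803 0.16189441]
key t: [0.59384208 0.04716788 0.153     ] rear [0.55054192 0.04765398 0.153     ] s tail end bottom [0.70040151 0.0431707  0.1387    ] s tail top/front edge [0.70228304 0.04244076 0.1527    ]
```

Top and scene now agree on the pins (midpoint about (0.676,0.0455)) and on the screw (about (0.5865,0.0467)). I'll lower to just above the blade and compare at nearly equal height.

Request:
drive_tool(plan=[{"claw":1,"linear":[0.15,-0.1,1.4],"angular":[0,0,0]},{"claw":1,"linear":[0,0,1.4],"angular":[0,0,0]},{"claw":1,"linear":[0,0,1.4],"angular":[0,0,0]},{"claw":1,"linear":[0,0,1.2],"angular":[0,0,0]},{"claw":1,"linear":[0,0,0],"angular":[0,0,0]},{"claw":1,"linear":[0,0,0],"angular":[0,0,0]}])

```text
t: 9.45
tool_pos: [0.6338, 0.0467, 0.1095]
orientation: [3.141, -0.025, 0.001]
force: [-0.3, 1.0, -2.1]
opening: 0.012
```

```bash
python3 - <<'E'
from ov import *
import pickle
t=read_camera("top"); s=read_camera("scene"); st=read_state(); print(st["tool_pos"],st["orientation"],st["force"])
pickle.dump((t,s,st),open("v2.pkl","wb"))
P=st["tool_pos"]; Rm=R.from_rotvec(st["orientation"]).as_matrix()
Tk=np.eye(4); Tk[:3,:3]=Rm@np.diag([1,-1,-1]); Tk[:3,3]=P+Rm@np.array([-.0468,0,.0232]); print(Tk.round(4))
overlay(s,[(KEY,Tk,(255,0,255))],(250,160,300,235),8,"e_s.png"); save(s,"e_s0.png",(250,160,300,235),8)
overlay(t,[(KEY,Tk,(255,0,255))],(215,140,265,215),8,"e_t.png"); save(t,"e_t0.png",(215,140,265,215),8)
for a in "st": cv2.imwrite(f"pics/e_{a}2.png",np.hstack([cv2.imread(f"pics/e_{a}0.png"),cv2.imread(f"pics/e_{a}.png")]))
E
```

```text
[0.63420814 0.04668805 0.11005432] [ 3.14147958e+00 -2.45415685e-02  2.36341284e-03] [ 0.33382209  0.11735459 -2.56116889]
[[ 0.9999  0.0156 -0.0015  0.5874]
 [-0.0156  0.9999  0.      0.0474]
 [ 0.0015 -0.      1.      0.0868]
 [ 0.      0.      0.      1.    ]]
```

View pics/e_s2.png

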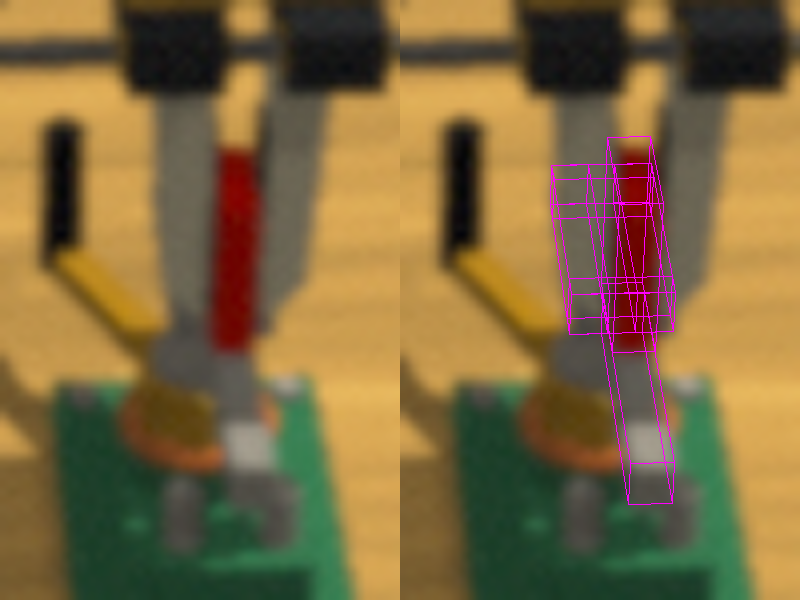

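View pics/e_t2.png

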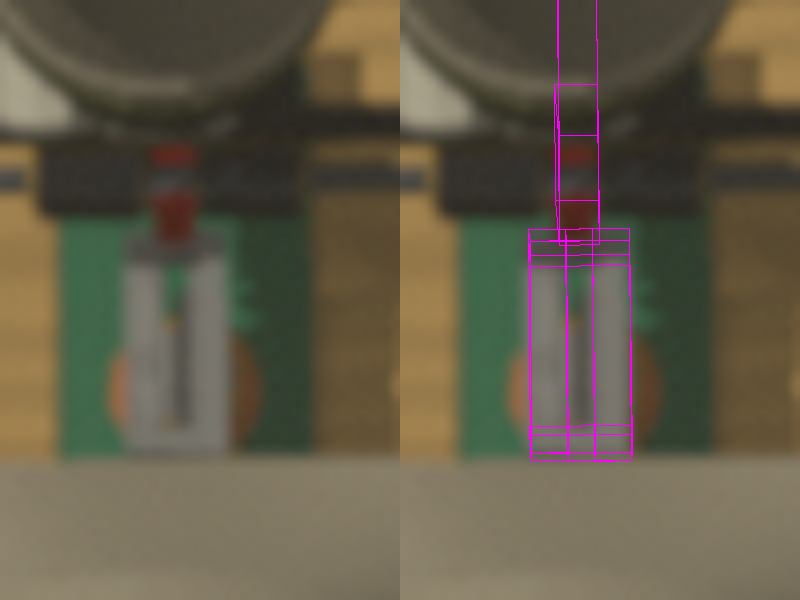

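```bash
python3 - <<'E'
from h import *
import pickle
t,s=pickle.load(open("v0.pkl","rb"))
t2,s2,st=pickle.load(open("v2.pkl","rb"))
print("blade ctr top",atz(t,(237.4,177.3),.069),atz(t,(237.4,194.8),.069))
im=t2["pixels"].astype(int)
np.set_printoptions(linewidth=200)
for u in(235,236,237): print(u,im[166:200,u].sum(1))
for v in(176,180,184,188,191): print(v,im[v,228:248].sum(1),(im[v,228:248,0]-im[v,228:248,1]))
z=.1008
for v in(172.7,193.7): print("slot end",atz(t2,(236.6,v),z))
E
```

```text
blade ctr top [0.60651014 0.04641894 0.069     ] [0.56258109 0.04748886 0.069     ]
235 [148 153 158 163 189 206 210 238 267 276 274 277 280 295 311 328 334 330 330 330 330 333 326 324 323 317 309 314 333 329 297 307 335 348]
236 [148 138 140 152 182 198 202 215 235 239 237 233 230 244 271 291 296 296 296 296 298 295 289 289 290 293 288 303 335 333 303 304 339 345]
237 [145 148 147 158 183 192 196 222 241 239 235 226 224 229 248 248 251 252 254 253 249 250 246 242 245 254 258 292 334 334 309 312 339 346]
176 [238 256 298 341 361 360 327 274 237 235 275 322 345 349 325 284 225 197 177 162] [-38 -32 -14  -1   4   5   1 -15 -29 -19  -7   1   3   2  -4 -18 -29 -28 -20 -14]
180 [241 251 301 342 362 364 341 311 271 248 272 325 342 348 336 290 235 213 195 178] [-37 -32 -16  -3   3   4   5   7  12   8   4   3   3   3   3  -7 -24 -31 -26 -18]
184 [255 280 316 333 339 341 331 330 296 254 273 321 343 349 337 282 220 193 183 166] [-27   0  13   9   4   4   3   3   3   3   4   3   3   3   4   8  16  21   9  -6]
188 [276 316 338 349 359 364 347 326 289 246 267 318 343 346 338 285 223 204 196 186] [ 2 37 34 14  5  4  4  2  3  3  3  4  4  4  4  6 15 24 27 11]
191 [270 307 335 339 345 354 342 317 293 254 266 315 341 346 336 281 212 196 190 178] [-8 29 31 13  3  3  3  5  5  4  3  4  2  4  4  7 16 24 23  6]
slot end [0.61014821 0.04785412 0.1008    ]
slot end [0.55916822 0.0490738  0.1008    ]
```

Top view: the slot centre x agrees with the blade to about 0.2 mm, and y is about 1.3–1.8 mm too far +y. I'll shift −y, trim the yaw and lower a little.

Request:
drive_tool(plan=[{"claw":1,"linear":[-0.05,0.14,0],"angular":[0,0,-0.4]},{"claw":1,"linear":[0,0,0],"angular":[0,0,0]},{"claw":1,"linear":[0,0,0.4],"angular":[0,0,0]},{"claw":1,"linear":[0,0,0.4],"angular":[0,0,0]},{"claw":1,"linear":[0,0,0.4],"angular":[0,0,0]},{"claw":1,"linear":[0,0,0],"angular":[0,0,0]},{"claw":1,"linear":[0,0,0],"angular":[0,0,0]}])

```text
t: 10.42
tool_pos: [0.6331, 0.0453, 0.0971]
orientation: [3.142, -0.014, -0.0]
force: [0.7, 0.1, -2.4]
opening: 0.0119
```

```bash
python3 - <<'E'
from ov import *
import pickle
t=read_camera("top"); s=read_camera("scene"); st=read_state(); print(st["tool_pos"],st["orientation"],st["force"])
pickle.dump((t,s,st),open("v3.pkl","wb"))
a=cv2.resize(s["pixels"][180:240,255:300,::-1],None,fx=9,fy=9,interpolation=cv2.INTER_CUBIC)
b=cv2.resize(t["pixels"][160:205,220:255,::-1],None,fx=11,fy=12,interpolation=cv2.INTER_CUBIC)
cv2.imwrite("pics/f.png",np.hstack([a,b]))
im=t["pixels"].astype(int)
for v in(176,180,184,188,191): print(v,im[v,228:248].sum(1))
E
```

```text
[0.63325903 0.04524745 0.09739043] [ 3.14151684e+00 -1.36582019e-02  6.81862690e-04] [ 1.02212436  0.36995706 -3.32800064]
176 [239 235 255 313 342 345 337 303 249 226 237 294 339 347 339 301 227 169
 159 157]
180 [241 236 249 299 342 361 358 325 251 213 235 290 334 348 338 298 235 187
 162 159]
184 [250 284 307 336 348 355 349 309 245 212 230 285 332 347 341 320 263 206
 184 167]
188 [273 307 328 334 342 347 349 314 247 210 228 278 321 342 342 314 267 216
 195 181]
191 [267 301 318 325 336 350 360 330 267 220 224 270 319 343 340 318 278 227
 195 181]
```

View pics/f.png

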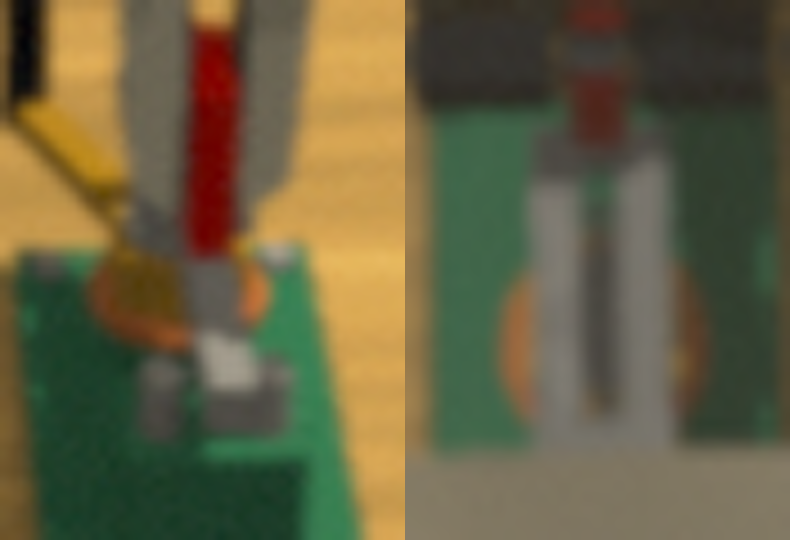

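```bash
python3 - <<'E'
from ov import *
import pickle
t,s,st=pickle.load(open("v3.pkl","rb"))
P=st["tool_pos"]; Rm=R.from_rotvec(st["orientation"]).as_matrix()
Tk=np.eye(4); Tk[:3,:3]=Rm@np.diag([1,-1,-1]); Tk[:3,3]=P+Rm@np.array([-.0468,0,.0232]); print(Tk.round(4))
print("FK tail bottom/top ctr",proj(s,[(Tk@[.114,0,z,1])[:3] for z in(0,.014)]))
for yaw in(0,-.0135):
  for y0 in(.0456,.0467):
    G=T4(.586,y0,0,[0,0,yaw]); print(yaw,y0,proj(s,[(G@[.114,0,z,1])[:3] for z in(.0742,.0882)]),"pins",proj(s,[(G@[.09,y,.067,1])[:3] for y in(-.0135,.0135)])[:,0])
im=s["pixels"].astype(int)
for v in(216,218,220,222,224,226): print(v,[tuple(map(int,im[v,u])) for u in range(268,292)])
E
```

```text
[[ 1.000e+00  8.700e-03 -4.000e-04  5.865e-01]
 [-8.700e-03  1.000e+00  0.000e+00  4.570e-02]
 [ 4.000e-04 -0.000e+00  1.000e+00  7.420e-02]
 [ 0.000e+00  0.000e+00  0.000e+00  1.000e+00]]
FK tail bottom/top ctr [[280.05355738 226.83753528]
 [280.32838097 221.77932487]]
0 0.0456 [[280.45381486 226.69541731]
 [280.73156873 221.64015582]] pins [273.0493447  285.03392689]
0 0.0467 [[280.9529523  226.67660996]
 [281.23446211 221.62165259]] pins [273.53859213 285.52111941]
-0.0135 0.0456 [[279.75479521 226.7187723 ]
 [280.02728567 221.66310417]] pins [272.50050608 284.50489416]
-0.0135 0.0467 [[280.25405112 226.69996074]
 [280.53029931 221.64459679]] pins [272.98977568 284.99224287]
216 [(89, 52, 24), (98, 55, 27), (105, 57, 27), (112, 64, 28), (120, 68, 29), (125, 73, 34), (123, 73, 35), (115, 77, 47), (104, 82, 65), (104, 96, 85), (109, 103, 93), (105, 99, 90), (97, 94, 84), (99, 91, 79), (102, 94, 72), (94, 109, 70), (72, 123, 79), (55, 126, 81), (57, 129, 83), (57, 128, 82), (59, 129, 83), (73, 129, 82), (116, 134, 78), (175, 149, 81)]
218 [(40, 54, 34), (51, 53, 31), (63, 56, 35), (7
[... 1054 characters left out ...]
33, 81)]
224 [(29, 68, 46), (38, 69, 48), (53, 68, 54), (72, 73, 66), (75, 73, 67), (73, 71, 67), (66, 70, 60), (52, 74, 56), (51, 84, 60), (64, 83, 65), (77, 81, 70), (81, 80, 71), (82, 79, 73), (84, 81, 73), (82, 81, 73), (80, 77, 71), (78, 76, 69), (82, 80, 73), (85, 95, 79), (76, 113, 83), (62, 122, 82), (56, 127, 82), (58, 128, 81), (84, 130, 80)]
226 [(33, 66, 43), (38, 68, 48), (57, 68, 56), (70, 70, 62), (75, 71, 66), (69, 67, 60), (59, 61, 55), (48, 63, 50), (36, 63, 44), (56, 71, 56), (72, 73, 65), (77, 75, 68), (80, 76, 71), (78, 76, 70), (77, 75, 68), (77, 74, 68), (79, 77, 69), (83, 82, 73), (86, 96, 80), (78, 115, 83), (64, 126, 85), (59, 127, 83), (57, 127, 82), (70, 129, 82)]
```

Aligned: the slot is centred on the blade in the top view (237.2 vs 237.4 px) and the tail is centred between the pins in the scene view. Lowering gently.

Request:
drive_tool(plan=[{"claw":1,"linear":[0,0,0.2],"angular":[0,0,0]},{"claw":1,"linear":[0,0,0.2],"angular":[0,0,0]},{"claw":1,"linear":[0,0,0.2],"angular":[0,0,0]},{"claw":1,"linear":[0,0,0.2],"angular":[0,0,0]},{"claw":1,"linear":[0,0,0.1],"angular":[0,0,0]},{"claw":1,"linear":[0,0,0],"angular":[0,0,0]}])

```text
t: 11.28
tool_pos: [0.6329, 0.0453, 0.088]
orientation: [3.142, -0.014, -0.0]
force: [-0.1, 0.3, -2.4]
opening: 0.012
```

No contact force at underside 65 mm, so the blade is in the slot. Continuing.

Request:
drive_tool(plan=[{"claw":1,"linear":[0,0,0.2],"angular":[0,0,0]},{"claw":1,"linear":[0,0,0.2],"angular":[0,0,0]},{"claw":1,"linear":[0,0,0.2],"angular":[0,0,0]},{"claw":1,"linear":[0,0,0.1],"angular":[0,0,0]},{"claw":1,"linear":[0,0,0],"angular":[0,0,0]}])

```text
t: 11.9
tool_pos: [0.6329, 0.0452, 0.081]
orientation: [3.142, -0.014, -0.0]
force: [-0.0, 0.4, -2.5]
opening: 0.0122
```

Request:
drive_tool(plan=[{"claw":1,"linear":[0,0,0.05],"angular":[0,0,0]},{"claw":1,"linear":[0,0,0.05],"angular":[0,0,0]},{"claw":1,"linear":[0,0,0],"angular":[0,0,0]}])

```text
t: 12.28
tool_pos: [0.6331, 0.0453, 0.0802]
orientation: [-3.142, 0.014, -0.0]
force: [-0.1, 0.5, -3.0]
opening: 0.012
```

Request:
drive_tool(plan=[{"claw":1,"linear":[0,0,0.05],"angular":[0,0,0]},{"claw":1,"linear":[0,0,0.05],"angular":[0,0,0]},{"claw":1,"linear":[0,0,0],"angular":[0,0,0]}])

```text
t: 12.65
tool_pos: [0.6332, 0.0453, 0.0802]
orientation: [3.141, -0.014, 0.001]
force: [-4.5, -0.2, 6.9]
opening: 0.012
```

Contact came at underside ≈57 mm, as expected. Easing off 0.5 mm and releasing.

Request:
drive_tool(plan=[{"claw":1,"linear":[0,0,-0.05],"angular":[0,0,0]},{"claw":0.8,"linear":[0,0,0],"angular":[0,0,0]},{"claw":0.7,"linear":[0,0,0],"angular":[0,0,0]},{"claw":0.6,"linear":[0,0,0],"angular":[0,0,0]},{"claw":0.5,"linear":[0,0,0],"angular":[0,0,0]},{"claw":0.5,"linear":[0,0,0],"angular":[0,0,0]},{"claw":0.5,"linear":[0,0,-1],"angular":[0,0,0]},{"claw":0.5,"linear":[0,0,-2],"angular":[0,0,0]},{"claw":0.5,"linear":[0,0,-4],"angular":[0,0,0]},{"claw":0.5,"linear":[0,0,-5],"angular":[0,0,0]},{"claw":0.5,"linear":[0,0,0],"angular":[0,0,0]}])

```text
t: 14.02
tool_pos: [0.6367, 0.0452, 0.208]
orientation: [3.141, -0.014, 0.019]
force: [-0.1, -0.5, -0.8]
opening: 0.0465
```

```bash
python3 - <<'E'
from ov import *
import pickle
t=read_camera("top"); s=read_camera("scene"); st=read_state(); print(st["tool_pos"],st["orientation"],st["force"])
pickle.dump((t,s,st),open("v4.pkl","wb"))
a=cv2.resize(s["pixels"][170:240,240:300,::-1],None,fx=7,fy=7,interpolation=cv2.INTER_CUBIC)
b=cv2.resize(t["pixels"][145:215,215:265,::-1],None,fx=7,fy=7,interpolation=cv2.INTER_CUBIC)
cv2.imwrite("pics/g.png",np.hstack([a,b]))
E
```

```text
[0.63400221 0.04525636 0.20208749] [ 3.14151741 -0.0136507   0.00567694] [ 0.60574988  0.22699797 -0.62008445]
```

View pics/g.png

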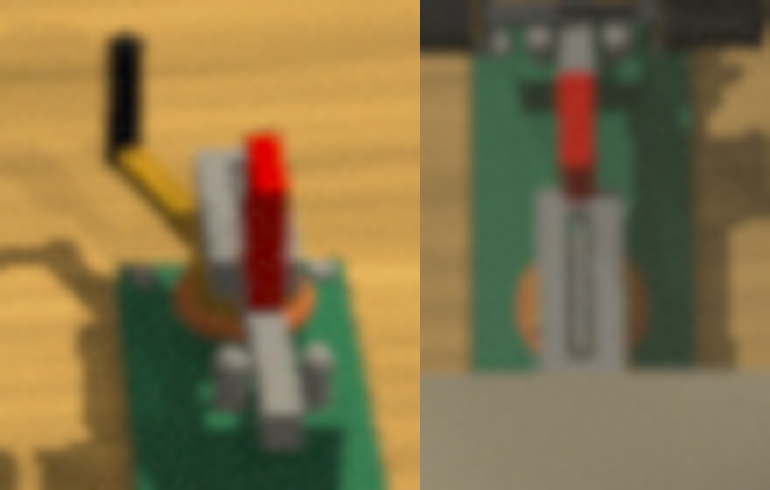

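The bar lies flat on the collar and saddle, with the blade in the slot (top (237.5,187)) and the tail between the pins (scene (277,224)). Now I'll locate the post.

```bash
python3 - <<'E'
from h import *
import pickle
t,s=pickle.load(open("v0.pkl","rb"))
def dark(p,win):
    x0,y0,x1,y1=win; m=p["pixels"][y0:y1,x0:x1].sum(2)<110
    ys,xs=np.nonzero(m); return xs+x0,ys+y0
xs,ys=dark(s,(250,170,268,196)); print("s",xs.min(),xs.max(),ys.min(),ys.max(),xs.mean(),ys.mean())
xt,yt=dark(t,(243,205,265,224)); print("t",xt.min(),xt.max(),yt.min(),yt.max(),xt.mean(),yt.mean())
print("scene z .0675",atz(s,(xs.mean(),ys.mean()),.0675)); print("top mean, z .0675",atz(t,(xt.mean(),yt.mean()),.0675), "bottom .046..top .089")
print("tri",tri([(s,(xs.mean(),ys.mean())),(t,(xt.mean(),yt.mean()))]))
c=np.array([.586,.0465])
for a in np.radians(np.arange(-165,-135,3)):
    X=[*(c+.085*np.array([np.cos(a),np.sin(a)])),.0675]; print(round(np.degrees(a)),np.round(X,4),proj(s,X).round(1),proj(t,X).round(1))
save(t,"h.png",(235,195,275,230),12)
E
```

```text
s 256 258 176 190 257.0 183.0Traceback (most recent call last):
  File "<stdin>", line 8, in <module>
    return umr_minimum(a, axis, None, out, keepdims, initial, where)
ValueError: zero-size array to reduction operation minimum which has no identity
```

```bash
python3 - <<'E'
from h import *
import pickle
t,s=pickle.load(open("v0.pkl","rb"))
def dark(p,win,th):
    x0,y0,x1,y1=win; m=p["pixels"][y0:y1,x0:x1].sum(2)<th
    ys,xs=np.nonzero(m); return xs+x0,ys+y0
us=(257.0,183.0)
xt,yt=dark(t,(243,205,265,224),170); print("t",xt.min(),xt.max(),yt.min(),yt.max(),xt.mean(),yt.mean())
print("scene z .0675",atz(s,us,.0675)); print("top",atz(t,(xt.mean(),yt.mean()),.0675),atz(t,(xt.mean(),yt.mean()),.089))
print("tri",tri([(s,us),(t,(xt.mean(),yt.mean()))]))
c=np.array([.586,.0465])
for a in np.radians(np.arange(-165,-135,3)):
    X=[*(c+.085*np.array([np.cos(a),np.sin(a)])),.0675]; print(round(np.degrees(a)),np.round(X,4),proj(s,X).round(1),proj(t,X).round(1))
save(t,"h.png",(235,195,275,230),12)
E
```

```text
t 251 255 205 219 252.88888888888889 214.66666666666666
scene z .0675 [0.51374772 0.00881298 0.0675    ]
top [0.51292241 0.01121662 0.0675    ] [0.51000974 0.01193849 0.089     ]
tri [0.51289837 0.0100461  0.06683915]
-165 [0.5039 0.0245 0.0675] [[262.9 180.7]] [[247.5 218.5]]
-162 [0.5052 0.0202 0.0675] [[261.2 181. ]] [[249.3 218. ]]
-159 [0.5066 0.016  0.0675] [[259.6 181.4]] [[251.  217.3]]
-156 [0.5083 0.0119 0.0675] [[258.1 181.8]] [[252.7 216.6]]
-153 [0.5103 0.0079 0.0675] [[256.5 182.2]] [[254.3 215.7]]
-150 [0.5124 0.004  0.0675] [[255.  182.8]] [[255.9 214.8]]
-147 [5.147e-01 2.000e-04 6.750e-02] [[253.6 183.3]] [[257.4 213.8]]
-144 [ 0.5172 -0.0035  0.0675] [[252.2 183.9]] [[258.9 212.7]]
-141 [ 0.5199 -0.007   0.0675] [[250.9 184.6]] [[260.3 211.6]]
-138 [ 0.5228 -0.0104  0.0675] [[249.6 185.2]] [[261.7 210.4]]
```

View pics/h.png

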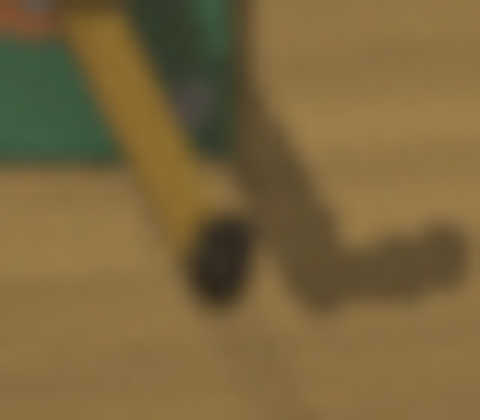

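```bash
python3 plan.py .5093 .0099 .13 -64.5 6
```

```text
pos [0.634  0.0453 0.2021] t 14.125
{"claw":C,"linear":[-2.08, 0.61, 1.19],"angular":[0.01, -0.03, -4.33]},
{"claw":C,"linear":[-2.12, 0.45, 1.2],"angular":[0.01, -0.03, -4.33]},
{"claw":C,"linear":[-2.14, 0.29, 1.2],"angular":[0.01, -0.03, -4.33]},
{"claw":C,"linear":[-2.16, 0.13, 1.2],"angular":[0.01, -0.03, -4.33]},
{"claw":C,"linear":[-2.16, -0.04, 1.2],"angular":[0.01, -0.03, -4.33]},
{"claw":C,"linear":[-2.15, -0.2, 1.2],"angular":[0.01, -0.03, -4.33]},
```

Request:
drive_tool(plan=[{"claw":0.68,"linear":[-2.1,0.6,0],"angular":[0,0,-4.3]},{"claw":0.68,"linear":[-2.1,0.45,0.8],"angular":[0,0,-4.3]},{"claw":0.68,"linear":[-2.15,0.3,1.5],"angular":[0,0,-4.3]},{"claw":0.68,"linear":[-2.15,0.1,1.5],"angular":[0,0,-4.4]},{"claw":0.68,"linear":[-2.15,0,1.7],"angular":[0,0,-4.4]},{"claw":0.68,"linear":[-2.15,-0.2,1.7],"angular":[0,0,-4.3]},{"claw":0.68,"linear":[0,0,0],"angular":[0,0,0]},{"claw":0.68,"linear":[0,0,0],"angular":[0,0,0]}])

```text
t: 15.12
tool_pos: [0.5088, 0.01, 0.128]
orientation: [-3.065, -0.691, -0.001]
force: [-0.3, -1.0, 0.1]
opening: 0.0298
```

```bash
python3 plan.py .5093 .0099 .057 -64.5 4; python3 - <<'E'
from h import *
t=read_camera("top"); s=read_camera("scene")
a=cv2.resize(s["pixels"][130:230,215:305,::-1],None,fx=4.4,fy=4.4,interpolation=cv2.INTER_CUBIC)
cv2.imwrite("pics/i.png",a)
E
```

```text
pos [0.5088 0.01   0.128 ] t 15.125
{"claw":C,"linear":[0.01, 0.01, 1.77],"angular":[0.0, -0.01, -0.02]},
{"claw":C,"linear":[0.01, 0.01, 1.77],"angular":[0.0, -0.01, -0.02]},
{"claw":C,"linear":[0.01, 0.01, 1.77],"angular":[0.0, -0.01, -0.02]},
{"claw":C,"linear":[0.01, 0.01, 1.77],"angular":[0.0, -0.01, -0.02]},
```

View pics/i.png

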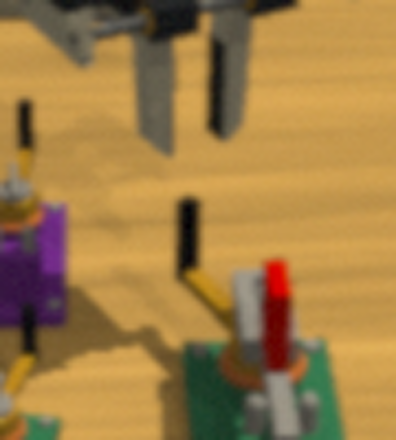

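The fork straddles the post at scene (257,183). Descending around it.

Request:
drive_tool(plan=[{"claw":0.68,"linear":[0,0,1.5],"angular":[0,0,0]},{"claw":0.68,"linear":[0,0,1.5],"angular":[0,0,0]},{"claw":0.68,"linear":[0,0,1.5],"angular":[0,0,0]},{"claw":0.68,"linear":[0,0,1.5],"angular":[0,0,0]},{"claw":0.68,"linear":[0,0,1.1],"angular":[0,0,0]},{"claw":0.68,"linear":[0,0,0],"angular":[0,0,0]},{"claw":0.68,"linear":[0,0,0],"angular":[0,0,0]}])

```text
t: 16.1
tool_pos: [0.5087, 0.0098, 0.0571]
orientation: [3.064, 0.693, 0.001]
force: [0.4, 0.2, 0.6]
opening: 0.0299
```

```bash
cat > frc.py <<'E'
from h import *
import sys
n=int(sys.argv[1]) if len(sys.argv)>1 else 4
F=[];P=[]
for i in range(n):
    p=read_camera("scene"); s=read_state(); F.append(s["force"]);P.append(s["tool_pos"])
F=np.array(F);P=np.mean(P,0); f=F.mean(0)
Rm=R.from_rotvec(s["orientation"]).as_matrix(); yt=Rm[:,1]
d=P[:2]-[.586,.0465]
print("t",s["t"],"P",P.round(4),"F",f.round(2),"F tool",(Rm.T@f).round(2),"std",F.std(0).round(2),"ang",np.degrees(np.arctan2(d[1],d[0])).round(1),"r",np.hypot(*d).round(4),"yaw_y",np.degrees(np.arctan2(yt[1],yt[0])).round(1),"open",s["opening"])
save(p,"last.png",(230,150,310,240),6)
E
python3 frc.py 4
```

```text
t 16.3 P [0.509  0.0098 0.0574] F [ 0.19 -0.26 -0.33] F tool [0.06 0.32 0.33] std [0.34 0.35 0.98] ang -154.5 r 0.0853 yaw_y -64.5 open 0.029637944949782155
```

Request:
drive_tool(plan=[{"claw":0.68,"linear":[0.01,-0.45,0],"angular":[0,0,3]},{"claw":0.68,"linear":[0.01,-0.45,0],"angular":[0,0,3]},{"claw":0.68,"linear":[0.01,-0.45,0],"angular":[0,0,3]},{"claw":0.68,"linear":[0.01,-0.45,0],"angular":[0,0,3]},{"claw":0.68,"linear":[0,0,0],"angular":[0,0,0]}])

```text
t: 16.92
tool_pos: [0.5026, 0.0269, 0.0571]
orientation: [3.119, 0.37, 0.001]
force: [0.1, 0.4, 0.4]
opening: 0.0296
```

```bash
python3 frc.py 2
```

```text
t 17.025 P [0.5025 0.0268 0.0569] F [-0.5  -0.19 -0.15] F tool [-0.53  0.07  0.15] std [0.18 0.39 0.38] ang -166.7 r 0.0858 yaw_y -76.4 open 0.029987800075669733
```

Request:
drive_tool(plan=[{"claw":0.68,"linear":[0.02,-0.45,0],"angular":[0,0,3]},{"claw":0.68,"linear":[0.02,-0.45,0],"angular":[0,0,3]},{"claw":0.68,"linear":[0.02,-0.45,0],"angular":[0,0,3]},{"claw":0.68,"linear":[0.02,-0.45,0],"angular":[0,0,3]},{"claw":0.68,"linear":[0,0,0],"angular":[0,0,0]}])

```text
t: 17.65
tool_pos: [0.5003, 0.0446, 0.0568]
orientation: [3.141, 0.043, 0.0]
force: [-0.1, 0.4, -0.1]
opening: 0.0297
```

```bash
python3 frc.py 2
```

```text
t 17.75 P [0.5003 0.0445 0.0567] F [-0.28  0.33 -0.22] F tool [-0.27 -0.34  0.22] std [0.56 0.33 0.4 ] ang -178.7 r 0.0857 yaw_y -88.4 open 0.029679592021005244
```

View pics/last.png

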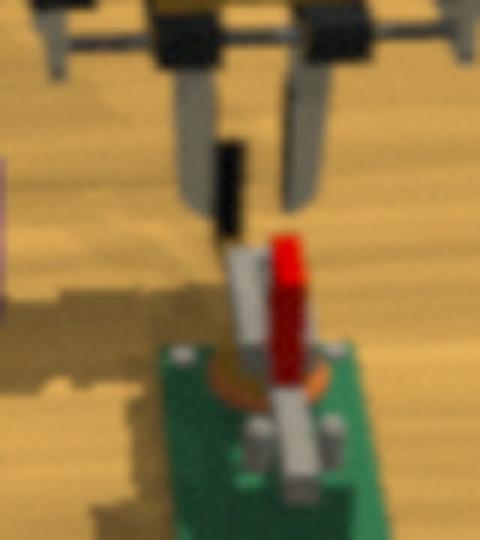

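The post follows with the nut spinning free (about 0.33 rad so far). Continuing in small portions.

Request:
drive_tool(plan=[{"claw":0.68,"linear":[0.02,-0.45,0],"angular":[0,0,3]},{"claw":0.68,"linear":[0.02,-0.45,0],"angular":[0,0,3]},{"claw":0.68,"linear":[0.02,-0.45,0],"angular":[0,0,3]},{"claw":0.68,"linear":[0,0,0],"angular":[0,0,0]}])

```text
t: 18.25
tool_pos: [0.5012, 0.0581, 0.0566]
orientation: [3.135, -0.203, -0.0]
force: [-0.1, 0.4, -0.4]
opening: 0.0297
```

```bash
python3 frc.py 2
```

```text
t 18.35 P [0.5012 0.058  0.0566] F [-0.3  0.5  0.2] F tool [-0.36 -0.46 -0.2 ] std [0.17 0.07 0.39] ang 172.3 r 0.0856 yaw_y -97.4 open 0.029483783082459084
```

Request:
drive_tool(plan=[{"claw":0.68,"linear":[0.02,-0.45,0],"angular":[0,0,3]},{"claw":0.68,"linear":[0.02,-0.45,0],"angular":[0,0,3]},{"claw":0.68,"linear":[0.02,-0.45,0],"angular":[0,0,3]},{"claw":0.68,"linear":[0,0,0],"angular":[0,0,0]}])

```text
t: 18.85
tool_pos: [0.5042, 0.071, 0.0566]
orientation: [3.109, -0.448, -0.0]
force: [-0.3, -1.3, 0.5]
opening: 0.0298
```

```bash
python3 frc.py 2
```

```text
t 18.95 P [0.5042 0.071  0.0566] F [-0.72 -1.73 -0.48] F tool [-0.2   1.86  0.48] std [0.43 0.25 0.27] ang 163.3 r 0.0854 yaw_y -106.4 open 0.02992037352209888
```

Resistance starts at about 1.9 N, which is probably the screw taking up the bar's play. Smaller steps now.

Request:
drive_tool(plan=[{"claw":0.68,"linear":[0.01,-0.22,0],"angular":[0,0,1.5]},{"claw":0.68,"linear":[0.01,-0.22,0],"angular":[0,0,1.5]},{"claw":0.68,"linear":[0.01,-0.22,0],"angular":[0,0,1.5]},{"claw":0.68,"linear":[0,0,0],"angular":[0,0,0]}])

```text
t: 19.45
tool_pos: [0.5064, 0.0773, 0.0565]
orientation: [3.088, -0.573, -0.001]
force: [-1.3, -3.7, 1.2]
opening: 0.0299
```

```bash
python3 frc.py 3
```

```text
t 19.6 P [0.5065 0.0774 0.0566] F [-1.5  -3.43  0.63] F tool [-0.18  3.74 -0.63] std [0.41 0.26 0.3 ] ang 158.8 r 0.0853 yaw_y -111.0 open 0.02988334825872821
```

View pics/last.png

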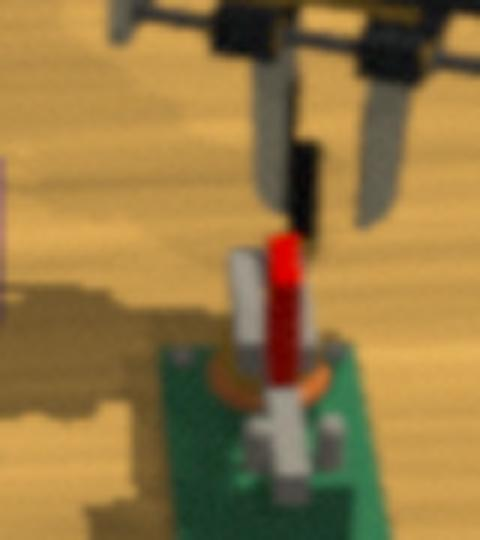

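The bar's tail now bears on the one pin, so it is doing its job. Continuing.

Request:
drive_tool(plan=[{"claw":0.68,"linear":[0.01,-0.22,0],"angular":[0,0,1.5]},{"claw":0.68,"linear":[0.01,-0.22,0],"angular":[0,0,1.5]},{"claw":0.68,"linear":[0.01,-0.22,0],"angular":[0,0,1.5]},{"claw":0.68,"linear":[0,0,0],"angular":[0,0,0]}])

```text
t: 20.1
tool_pos: [0.5091, 0.0831, 0.0565]
orientation: [3.063, -0.695, -0.001]
force: [-2.4, -5.6, 2.1]
opening: 0.0299
```

```bash
python3 frc.py 4
```

```text
t 20.3 P [0.509  0.0831 0.0565] F [-2.48 -5.03  1.44] F tool [-0.07  5.61 -1.44] std [0.68 0.34 0.43] ang 154.6 r 0.0852 yaw_y -115.5 open 0.029775755287309334
```

Request:
drive_tool(plan=[{"claw":0.68,"linear":[0.01,-0.22,0],"angular":[0,0,1.5]},{"claw":0.68,"linear":[0.01,-0.22,0],"angular":[0,0,1.5]},{"claw":0.68,"linear":[0.01,-0.22,0],"angular":[0,0,1.5]},{"claw":0.68,"linear":[0,0,0],"angular":[0,0,0]}])

```text
t: 20.8
tool_pos: [0.512, 0.0887, 0.0564]
orientation: [3.033, -0.814, -0.002]
force: [-3.1, -6.4, 1.6]
opening: 0.0299
```

```bash
python3 frc.py 4
```

```text
t 21.0 P [0.512  0.0887 0.0564] F [-3.73 -6.3   1.37] F tool [-0.07  7.32 -1.36] std [0.47 0.37 0.35] ang 150.3 r 0.0852 yaw_y -120.0 open 0.029927433282679734
```

View pics/last.png

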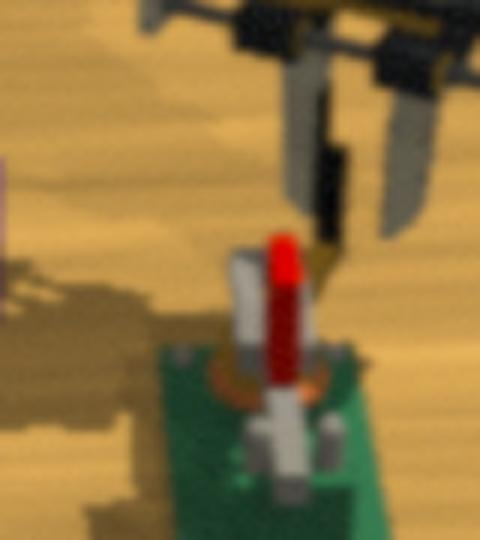

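Request:
drive_tool(plan=[{"claw":0.68,"linear":[0.01,-0.22,0],"angular":[0,0,1.5]},{"claw":0.68,"linear":[0.01,-0.22,0],"angular":[0,0,1.5]},{"claw":0.68,"linear":[0.01,-0.18,0],"angular":[0,0,1.2]},{"claw":0.68,"linear":[0,0,0],"angular":[0,0,0]}])

```text
t: 21.5
tool_pos: [0.5151, 0.0937, 0.0562]
orientation: [3.001, -0.925, -0.003]
force: [-5.0, -7.0, 2.6]
opening: 0.0298
```

```bash
python3 frc.py 6
```

```text
t 21.8 P [0.5151 0.0937 0.0562] F [-4.87 -6.61  2.08] F tool [-0.31  8.21 -2.06] std [0.7  0.36 0.48] ang 146.3 r 0.0851 yaw_y -124.2 open 0.030176488339007733
```

Request:
drive_tool(plan=[{"claw":0.68,"linear":[0.01,-0.22,0],"angular":[0,0,1.5]},{"claw":0.68,"linear":[0.01,-0.22,0],"angular":[0,0,1.5]},{"claw":0.68,"linear":[0.01,-0.2,0],"angular":[0,0,1.3]},{"claw":0.68,"linear":[0,0,0],"angular":[0,0,0]}])

```text
t: 22.3
tool_pos: [0.5187, 0.0986, 0.056]
orientation: [2.963, -1.036, -0.004]
force: [-6.0, -6.6, 2.9]
opening: 0.0298
```

```bash
python3 frc.py 6; python3 -c "
from h import *; print(read_state()['q'])"
```

```text
t 22.6 P [0.5187 0.0986 0.0561] F [-5.97 -6.99  3.26] F tool [-0.32  9.2  -3.23] std [0.34 0.26 0.47] ang 142.2 r 0.0851 yaw_y -128.5 open 0.03022529419885005
[ 9.15209780e-02  8.26022352e-02  1.84780940e+00 -1.08560972e-03
  1.21443705e+00  2.33524210e+00]
```

View pics/last.png

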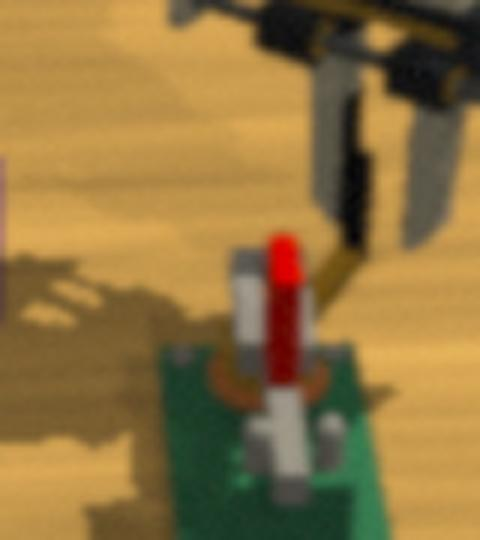

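9.2 N at rest is within 9–9.5 N. Backing the fork off and withdrawing straight up.

Request:
drive_tool(plan=[{"claw":0.68,"linear":[0,0.4,0],"angular":[0,0,0]},{"claw":0.68,"linear":[0,0.4,0],"angular":[0,0,0]},{"claw":0.68,"linear":[0,0,0],"angular":[0,0,0]},{"claw":0.68,"linear":[0,0,0],"angular":[0,0,0]}])

```text
t: 23.1
tool_pos: [0.5153, 0.0934, 0.0568]
orientation: [-2.965, 1.036, -0.0]
force: [-0.3, 0.5, 0.2]
opening: 0.0303
```

```bash
python3 frc.py 3
```

```text
t 23.25 P [0.5153 0.0933 0.0568] F [-0.26  0.32  0.04] F tool [-0.41 -0.09 -0.04] std [0.49 0.31 0.13] ang 146.5 r 0.0848 yaw_y -128.5 open 0.02971460071933529
```

View pics/last.png

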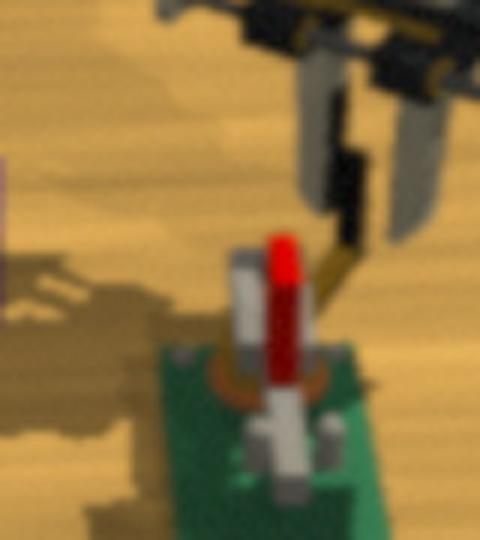

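The post stayed put and the force is zero. Withdrawing.

Request:
drive_tool(plan=[{"claw":0.68,"linear":[0,0,-1.5],"angular":[0,0,0]},{"claw":0.68,"linear":[0,0,-2],"angular":[0,0,0]},{"claw":0.68,"linear":[0,0,-3],"angular":[0,0,0]},{"claw":0.68,"linear":[0,0,-4],"angular":[0,0,0]},{"claw":0.68,"linear":[0,0,-4],"angular":[0,0,0]},{"claw":0.68,"linear":[-3,0,0],"angular":[0,0,0]},{"claw":0.68,"linear":[-3,0,0],"angular":[0,0,0]},{"claw":0.68,"linear":[0,0,0],"angular":[0,0,0]},{"claw":0.68,"linear":[0,0,0],"angular":[0,0,0]}])

```text
t: 24.38
tool_pos: [0.4687, 0.1303, 0.2025]
orientation: [-2.966, 1.035, -0.002]
force: [-0.7, -0.7, 0.2]
opening: 0.0295
```

```bash
python3 frc.py 2; python3 - <<'E'
from h import *
t=read_camera("top"); s=read_camera("scene"); save(s,"z_s.png"); 
a=cv2.resize(s["pixels"][165:245,240:305,::-1],None,fx=6,fy=6,interpolation=cv2.INTER_CUBIC)
b=cv2.resize(t["pixels"][140:220,210:270,::-1],None,fx=6,fy=6,interpolation=cv2.INTER_CUBIC)
cv2.imwrite("pics/z.png",np.hstack([a,b]))
E
```

```text
t 24.475 P [0.4688 0.13   0.2021] F [ 0.38 -0.32  0.05] F tool [ 0.5   0.02 -0.05] std [0.14 0.73 0.01] ang 144.5 r 0.1439 yaw_y -128.5 open 0.029581127657242898
```

View pics/z.png

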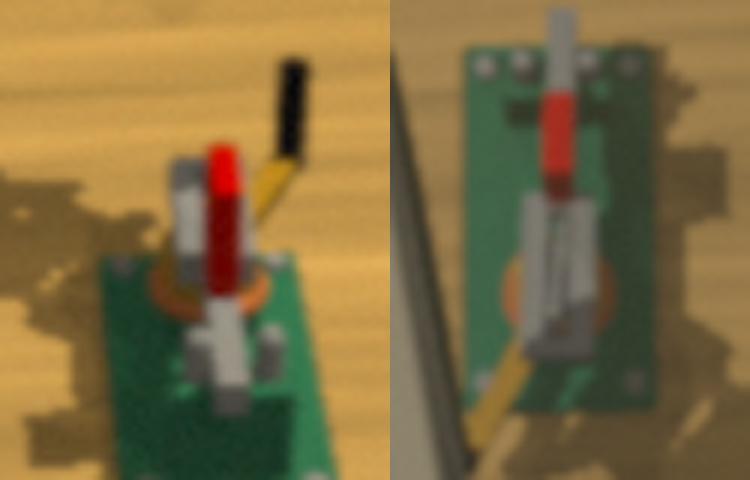

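View pics/z_s.png

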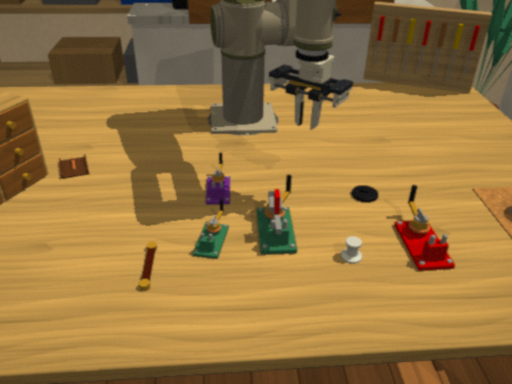

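The bar is flat and still on (scene (275,213)), with its tail between the pins and the lever at scene (289,183). The robot is clear and the bystanders are unmoved. Handing in.

```bash
python3 -c "
from plant import *
print(close_job())"
```

```text
the job is handed in; nothing more can be done
None
```

The bar is on and the nut is tight, and I handed the job in at about 24.6 s of the 72 s allowed. No verdict was reported.

- **Bar:** I lowered it over the screw head of the larger green gauge. Contact came with its underside about 57 mm up, as expected, at roughly 9 N of pressure before I let go. The last pictures show it lying flat, with the head in the slot and the tail between the pins.
- **Nut:** I turned it clockwise by the post with the open jaws as a fork. It ran nearly free for about 0.6 rad, then stiffened. I stopped at 9.2 N read at rest, inside the 9 to 9.5 N band. After backing off, the force was zero, and the post stayed where it was.
- **Screw:** it turned slightly before the bar's tail caught on one pin. By eye that is about the bar's 0.1 rad of play, well under the 0.3 rad limit.
- **Rest of the counter:** the other parts look unmoved in the last picture, and the arm is clear of everything.

Two checks disagreed. The two cameras differed by 2 to 5 mm on the gauge's position, which I settled by comparing bar and gauge directly at nearly the same height. When the nut first met resistance, the force rose gradually through about 2, 4 and 6 N instead of jumping to 5 N, probably while the bar's play was being taken up. After that it rose at the stated 1.2 N per 0.1 rad.

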